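Change the batch in the three-bay interface-bar test station

TASK

The test station on the left of the bench has finished its run: press its red stop key until you feel it resist firmly, then flip the cam lever fully back to free the carriage, pull the carriage right out and lay the tested bars from it flat in the blue tray. Load every untested bar lying on the bench into a bay of its own, push the carriage fully home, flip the cam lever forward to lock it, and only then press the green start key firmly. The membrane keys hardly move, so go by feel and do not ram them, and leave everything else on the bench where it is.

Things in the scene. Friction and masses are not known exactly. Their poses are not given: they have to be found in the camera images.
- station: Fixed test station, 290 x 170 mm: grey base, white hood (top 74 mm above the bench) over x = 14 to 154 mm, open track over the rest. Origin: middle of the underside. Own z up; +x runs from the open loading end to the hooded end (about the world's +y, to the robot's left); its +y side faces the robot. The lever bracket (92 mm high) stands on the hood's front edge.
- carriage (a joint): How far the aluminium carriage is drawn out of the hood along the station's -x, in m: 0 fully home, 0.142 fully out (end stop). About 2 N of drag. At 0 the bays lie under the hood, out of reach; at 0.142 they lie fully in the open.
- pull_knob (a point): Centre of the top (72 mm above the bench) of the carriage's black pull knob, between the middle and far bays: a vertical cylinder 18 mm in diameter, 42 mm tall, 24 mm in front (station -x) of the carriage's front plate, whose top is 62 mm above the bench. Moves with the carriage; axes as the station's.
- bay_1 (a point): Centre of the floor (30 mm above the bench) of the bay nearest the robot, on the carriage; axes as the station's. One bar lies in it flat, along the point's x, either way round. Guide blocks 8 mm high, 39 to 61 mm from the centre along x, leave 33 mm for the 26 mm wide bar, end walls 121 mm for its 113 mm; nothing stands beside a bar at mid-length. Bays are 55 mm apart.
- bay_2 (a point): Centre of the floor of the middle bay; same shape.
- bay_3 (a point): Centre of the floor of the bay farthest from the robot; same shape.
- cam_lever (a joint): Angle of the cam lever, rad: 0 locked (arm leans 45 degrees up and out over the track, its dog hangs in front of the carriage's front plate), 1.85 free (arm lies back over the hood, 29 degrees above level, dog lifted clear). Stays where left; about 5 N at the ball moves it. Shutting it presses the carriage the last few mm home; a shut lever bars the carriage's way in.
- lever_axle (a point): Point on the lever's horizontal axle, midway along it; the axle runs along the station's y, 84 mm above the bench, at the hood's front edge, between the near and middle bays. Axes as the station's.
- lever_ball (a point): Centre of the red ball (19 mm in diameter) at the end of the lever's arm (an 8 mm round rod), 65 mm from the axle: 130 mm above the bench when locked, 116 mm when free. It can be pushed from either side with closed fingers.
- stop_key: Red membrane key, 26 x 26 mm, on the hood's top, the one nearer the robot; origin at the centre of its top face, 78.5 mm above the bench, 4 mm above the panel. It gives only 1.5 mm (6 N to the bottom) and counts as pressed when 5 N or more is kept on it for 0.2 s. More than 25 N damages it.
- start_key: Green membrane key, same size and behaviour, on the hood's top, 95 mm farther from the robot; origin at the centre of its top face.
- tray: Fixed shallow blue tray 176 x 156 mm (its own x by y), right of the jack board, its x about along the world's y (sideways to the robot); rim 10 mm high and 5 mm thick, floor 3 mm thick. The tall oscilloscope stands close beyond its right end. Origin: middle of its underside.
- tray_floor (a point): Centre of the tray's floor, 3 mm above the bench; axes as the tray's.
- new_1: Untested white interface bar, 113 x 26 x 18 mm (long axis is its own y, z up), 55 g, lying flat on the bench behind the jack board (fixed, 70 mm high, about world x 0.35 to 0.60, y -0.21 to 0.06) at the start. Origin: centre of its underside. May be absent (None).
- new_2: Untested white interface bar, 113 x 26 x 18 mm (long axis is its own y, z up), 55 g, lying flat on the bench behind the jack board (fixed, 70 mm high, about world x 0.35 to 0.60, y -0.21 to 0.06) at the start. Origin: centre of its underside. May be absent (None).
- new_3: Untested white interface bar, 113 x 26 x 18 mm (long axis is its own y, z up), 55 g, lying flat on the bench behind the jack board (fixed, 70 mm high, about world x 0.35 to 0.60, y -0.21 to 0.06) at the start. Origin: centre of its underside. May be absent (None).
- tested_1: Tested white interface bar, same shape, lying in bay 1 of the carriage (under the hood) at the start. Origin: centre of its underside. May be absent (None).
- tested_2: Tested white interface bar, same shape, lying in bay 2 of the carriage (under the hood) at the start. Origin: centre of its underside. May be absent (None).
- tested_3: Tested white interface bar, same shape, lying in bay 3 of the carriage (under the hood) at the start. Origin: centre of its underside. May be absent (None).
- loupe: Bystander: black loupe, 37 mm across, 30 mm high; origin under its centre.
- note_pad: Bystander: yellow note pad 70 x 70 x 14 mm; origin under its centre.
- relay_board: Bystander: green relay board 112 x 125 x 37 mm, left of the station; origin under its centre.
- marker: Bystander: grey felt marker with a black cap, 132 mm long; origin under its centre.

How it is judged:
By the outcome, as a careful person would: the job done as asked, in the order asked, and still so for the second after the job is handed in, with the robot touching nothing.
Of tested_1, tested_2, tested_3 only 1 to 2 are there at a start; the rules pass over those that are not, and their reading is None.
Of new_1, new_2, new_3 only 2 to 3 are there at a start; the rules pass over those that are not, and their reading is None.
At some moment in a run one of new_1, new_2, new_3 may be knocked a few centimetres aside while the robot is not near it.
Once in a run the grip may slacken for a moment while it holds something.
It also fails if it takes over 210 s, if anything falls off the work surface, if the arm or the gripper's body presses on something with over 40 N, if the wrist force passes 120 N, or if a joint passes its speed limit or range.

ROBOT

A 6-joint arm with a two-finger parallel gripper is mounted at the origin on a cart in front of the work surface, level with it; the furniture and walls round the work are solid. World frame = base frame: x ahead of the robot, y to its left, z up, the work surface at z = 0. Lengths are in m, angles in rad, forces in N, time in s.
With the tool pointing down it reaches from about 0.35 to 0.85 m from the base axis. Payload 8.1 kg.
Tool frame: the origin (TCP) lies midway between the tips of the shut fingers; the grasp point (between the pads) lies robot.grip_depth behind it (robot.grip_depth is the distance from the TCP to the grasp point, in m); z points along the fingers, y is the line along which they close (so a half turn about z gives the same grasp; the last joint's range is limited). The gripper opens to 93 mm and grips with 3 to 60 N. Pads are 15 mm wide; open, the fingers measure 128 mm over their backs; the gripper's body (75 mm by 188 mm) begins 65 mm behind the grasp point.
Start: joints at [1.235, 0.13, 1.488, -0, 1.523, -0.085], TCP at [0.149, 0.581, 0.219] pointing down, gripper open.
Joint ranges: [-2.96, 2.96], [-0.89, 2.26], [0.02, 2.5], [-1.34, 4.48], [0, 2.73], [-2.66, 2.66]. Speed limits (rad/s): [2.39, 2.39, 2.79, 3.14, 3.14, 3.14].

INTERFACE

Orientations are given as a rotation vector (axis times angle).
In Python, from plant import robot gives the robot as it stands.
- The arm moves only by the tool carry_out, never from a script. Its argument "rows" is a list of rows, each a list of 6 numbers: the shift along the tool's x, y, z in m, then the turn, a rotation vector about the tool's x, y, z in degrees. A call has 1 to 12 rows; each row is the pose to reach, as a shift and turn from the pose commanded when the call began, along the tool's axes at that moment; what a row does not reach only later rows make up. A row lasts 1/8 s, in which the tool goes at most 62.5 mm and 10.7 degrees, less where a joint would pass 70% of its speed; a pose out of reach is approached as far as the arm can. A call with a gripper value outside its range is refused whole. "jaw" is the closure in counts, from 0 (fully open) to 255 (shut), set as the call begins (left out, the last holds). The fingers move at their own pace and stop on an object; "force" is the grip in N (left out, the last holds). Time passes only in rows, so rows that repeat a pose let the fingers close. It gives the time, the measured TCP pose, the force, the opening and the grip force at its end, in the units of the state.
- robot.read_state(): the state, without advancing time (a new reading comes with each control period).
- robot.read_camera(name): name is "side" or "top"; returns the picture (384x512x3 uint8, red, green, blue); there is no depth.
- robot.camera_model(name): a dict with "fx", "fy", "cx", "cy" (pixels), "R" (3x3) and "t" (3): a world point X has camera coordinates R X + t. Camera axes: x right, y down, z forward; pixel columns grow to the right and rows downward; lengths in m; the calibration is good to about 2 mm. A picture is of the moment at which its call begins. camera_model takes no time and is no camera call.
- robot.close_job(): hands the job in; it is judged then, once.
Trained networks look in the newest picture that a camera, given by its name, has taken for a name from the list of things; names that differ only in an ending like _2 or _b are one class to them, and where a whole thing is asked for, a point or a joint stands for the part that bears it (a point fixed in the world has none). Each returns a list of dicts, best first, with "conf" (0 to 1); they miss things now and then, are a little off and sometimes report something else, mostly with a low value. They report only what shows in the picture. A call takes as long as a camera call.
- robot.outline_of(camera, target): "pixels" (384x512 bool, what is visible of it) and "pixel" ([column, row] in pixels, amid what is visible of it).
The state is a dict: "t": time; "q": joint angles; "dq": joint speeds; "joint_torque": joint torques, N m; "tool_pos": TCP position; "orientation": TCP orientation; "force": force on the tool from outside, world axes, zero at the start; "wrist_torque": the same for the moment, N m; "opening": finger opening in m; "gripper_force": force on a finger pad.
Only numpy, scipy, OpenCV 4.12 (cv2) and the standard library are available. Lean on these libraries where they do the work, as an engineer would, in place of code of your own. Each camera call takes 0.05 s, during which the arm holds its last target. There are 200 camera calls.

## Working session

There is one attempt and no reset: what is moved stays moved. The work goes in short steps, Python scripts to look and compute and a tool call to move; the robot and the scene stay as the last step left them, time stands still between calls to the robot, and variables do not carry over. Pictures are saved under pics/ and viewed, at most 14 in all, crops included, and the job is handed in when it is done.

Besides the shell and the picture viewer there is one more tool, called as a command line: name --pt "numbers of a row" for each row, then --argument value for the rest. carry_out: Moves the arm, as the interface text tells. Its arguments: {"type":"object","properties":{"rows":{"type":"array"},"jaw":{"type":"number"},"force":{"type":"number"}},"required":["rows"]}

```bash
ls; mkdir -p pics
python3 - <<'E'
from plant import robot
import cv2,numpy as np
print(robot.grip_depth); s=robot.read_state(); print(s)
for c in("side","top"):
    im=robot.read_camera(c); cv2.imwrite(f"pics/{c}0.png",cv2.resize(im[:,:,::-1],(800,600),interpolation=cv2.INTER_CUBIC)); print(c,robot.camera_model(c))
E
```

```text
pics
0.0188
{'t': 0.0, 'q': array([ 1.23456371e+00,  1.31171332e-01,  1.48929107e+00,  1.46676767e-05,
        1.52304225e+00, -8.53788918e-02]), 'dq': array([ 0.00185889,  0.00091724,  0.00121776, -0.00060489,  0.00023452,
       -0.00024645]), 'joint_torque': array([ 6.50134789e-04, -5.59816146e+01, -4.91782737e+01,  7.67629221e-02,
        3.48634401e-02, -9.25476911e-05]), 'tool_pos': array([0.14870249, 0.58066734, 0.21757494]), 'orientation': array([-3.92956861e-01, -3.11650078e+00,  2.93167257e-03]), 'force': array([ 0.56872904,  0.86519062, -0.29340675]), 'wrist_torque': array([-0.01316254,  0.03259367, -0.0464517 ]), 'gripper_force': 0.0, 'opening': 0.09249365465859771}
side {'fx': 476.1766595401111, 'fy': 476.1766595401111, 'cx': 248.03600297293352, 'cy': 191.2521326382712, 'R': array([[ 0.83781358, -0.54576873,  0.01431436],
       [-0.2995419 , -0.48143313, -0.82370917],
       [ 0.45644611,  0.68582698, -0.56683181]]), 't': array([-0.40693704,  0.26231442,  1.43587691])}
top {'fx': 382.4996138979412, 'fy': 382.4996138979412, 'cx': 262.8673562108318, 'cy': 191.5224830735792, 'R': array([[-0.01320863, -0.99981938,  0.01366502],
       [-0.9944688 ,  0.01171136, -0.10437744],
       [ 0.10419855, -0.01496812, -0.99444387]]), 't': array([0.05832325, 0.5442985 , 1.41712287])}
```

View pics/side0.png

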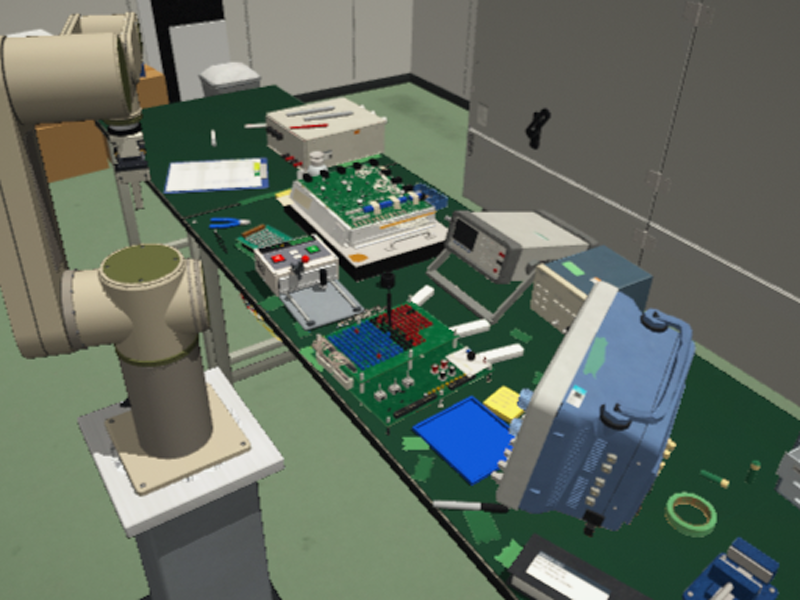

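View pics/top0.png

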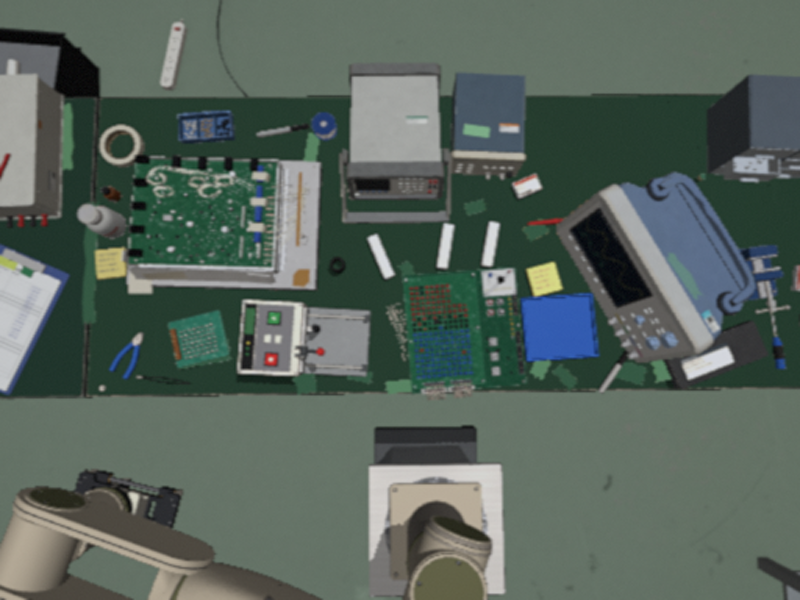

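The side view shows the station with its hood at about (297,262), the track towards (320,300) and the tray at (470,440). In the top view, the hood is at (270,338), the stop key at (271,359) and the start key at (274,318). The lever ball is at (321,352) and the knob at (315,328). The three bars are at (381,256), (445,245) and (490,243), with the tray at (560,327).

```bash
cat > h.py <<'E'
from plant import robot
import numpy as np, cv2
from scipy.spatial.transform import Rotation as Ro
def plane(cam,px,z):
    m=robot.camera_model(cam); R=np.array(m["R"]); t=np.array(m["t"])
    d=R.T@np.array([(px[0]-m["cx"])/m["fx"],(px[1]-m["cy"])/m["fy"],1]); c=-R.T@t
    return c+d*(z-c[2])/d[2]
def proj(cam,X):
    m=robot.camera_model(cam); p=np.array(m["R"])@np.array(X)+m["t"]
    return np.array([m["fx"]*p[0]/p[2]+m["cx"],m["fy"]*p[1]/p[2]+m["cy"]])
def look(cam,name):
    return [o for o in robot.outline_of(cam,name)]
def rect(mask,cam,z):
    "centre, size, long-axis angle of a mask's outline laid on plane z"
    c=max(cv2.findContours(mask.astype(np.uint8),cv2.RETR_EXTERNAL,cv2.CHAIN_APPROX_NONE)[0],key=len)[:,0,:]
    P=np.array([plane(cam,p,z)[:2] for p in c])*1000
    (cx,cy),(w,h),a=cv2.minAreaRect(P.astype(np.float32))
    if w<h: w,h,a=h,w,a+90
    return np.round([cx,cy,w,h,(a+90)%180-90],1)
def st():
    s=robot.read_state(); R=Ro.from_rotvec(s["orientation"]).as_matrix()
    print("t %.2f tcp %s F %s open %.4f gf %.1f"%(s["t"],np.round(s["tool_pos"]*1000,1),np.round(s["force"],1),s["opening"],s["gripper_force"]))
    print("toolx",np.round(R[:,0],3),"y",np.round(R[:,1],3),"z",np.round(R[:,2],3),"q",np.round(s["q"],2))
    return s,R
def go(target,yawdir=None):
    "shift in tool axes (mm) to put TCP at target (m); turn about tool z (deg) so that tool y lies along yawdir (xy), tool z straight down; as rotation vector"
    s,R=st(); d=R.T@(np.array(target)-s["tool_pos"])*1000
    out=[np.round(d,1)]
    if yawdir is not None:
        y=np.array([*yawdir,0.]);y/=np.linalg.norm(y)
        best=None
        for sg in(1,-1):
            T=np.column_stack([np.cross(sg*y,[0,0,-1]),sg*y,[0,0,-1]])
            rv=np.degrees(Ro.from_matrix(R.T@T).as_rotvec()); 
            out.append(np.round(rv,1))
    print(*out)
E
python3 - <<'E'
from h import *
for c in("top","side"):
    robot.read_camera(c)
    for n,z in(("stop_key",.0785),("start_key",.0785),("lever_ball",.13),("pull_knob",.072),("new_1",.018),("tray",.010),("station",.074)):
        for o in look(c,n):
            if o["conf"]<.3: continue
            print(c,n,round(o["conf"],2),np.round(o["pixel"],1),o["pixels"].sum(),np.round(plane(c,o["pixel"],z)*1000,1),rect(o["pixels"],c,z))
st()
E
```

```text
top stop_key 0.41 [171.4 230.1] 48 [404.1 383.   78.5] [406.2 377.3  25.3  21.5   0.6]
top start_key 0.63 [176.  203.8] 50 [498.7 367.5  78.5] [501.7 372.9  25.4  21.8  89.3]
top start_key 0.49 [349.1 179.1] 344 [ 581.8 -264.8   78.5] [ 585.7 -257.6   70.8   68.7  -76.7]
top lever_ball 0.33 [128.3 214.6] 1022 [459.3 521.3 130. ] [453.3 528.2 116.8 106.8 -76.2]
top pull_knob 0.54 [194.7 210.5] 120 [473.9 300.9  72. ] [4.833e+02 2.872e+02 8.000e+01 3.990e+01 3.000e-01]
top new_1 0.52 [313.7 152.7] 193 [ 694.1 -146.5   18. ] [ 681.8 -143.4  111.4   27.   -10.3]
top new_1 0.49 [241.4 165. ] 232 [649.1 132.2  18. ] [652.2 126.6 116.6  30.7  22.4]
top new_1 0.45 [283.5 159.7] 195 [668.  -29.5  18. ] [676.8 -31.3 107.9  29.1 -10.3]
top tray 0.84 [356.4 209.4] 1902 [ 474.  -305.1   10. ] [ 476.  -306.9  181.   156.3  -86.9]
top tray 0.69 [198.8 221.6] 56 [435.2 295.3  10. ] [426.2 294.5  52.9  15.1  89.3]
top tray 0.59 [194.8 210.1] 135 [479.  310.7  10. ] [4.891e+02 2.986e+02 7.980e+01 3.790e+01 3.000e-01]
top station 0.79 [191.6 214.9] 3749 [458.  311.7  74. ] [450.3 303.5 302.4 174.   86.8]
side lever_ball 0.51 [194.8 167.6] 32 [412.6 242.9 130. ] [403.4 238.5  69.1  12.9  45.2]
side pull_knob 0.76 [198.7 177.7] 410 [433.  256.8  72. ] [426.6 252.5 164.4  82.5  -6. ]
side new_1 0.62 [271.8 189.7] 95 [665.9 112.   18. ] [666.8 117.8  79.3  32.3  25.8]
side new_1 0.56 [318.7 227.8] 197 [ 668.2 -160.1   18. ] [ 683.7 -160.2   94.3   40.9  -10.3]
side new_1 0.51 [303.8 208.8] 192 [693.1 -48.   18. ] [685.5 -51.   92.2  46.1 -10.1]
side tray 0.61 [300.5 276.9] 2063 [ 475.7 -305.4   10. ] [ 470.  -318.2  181.2  159.3  -87.2]
t 0.90 tcp [148.9 581.2 218.6] F [ 0.1  0.4 -1.1] open 0.0928 gf 0.0
toolx [-0.969  0.248 -0.   ] y [ 0.248  0.969 -0.   ] z [ 0. -0. -1.] q [ 1.23  0.13  1.49 -0.    1.52 -0.09]
```

Run:
```python
from h import *
im=robot.read_camera("top")[:,:,::-1]; a=cv2.resize(im[185:245,145:245],(800,480),interpolation=cv2.INTER_CUBIC)
cv2.imwrite("pics/c1.png",a)
im=robot.read_camera("side")[:,:,::-1]; a=cv2.resize(im[145:215,155:240],(728,600),interpolation=cv2.INTER_CUBIC)
cv2.imwrite("pics/c2.png",a)
```

```text
(no output)
```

View pics/c1.png

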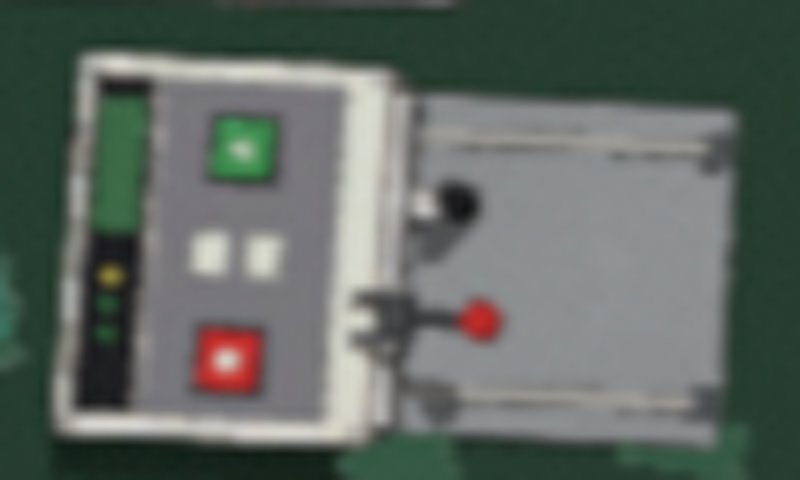

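View pics/c2.png

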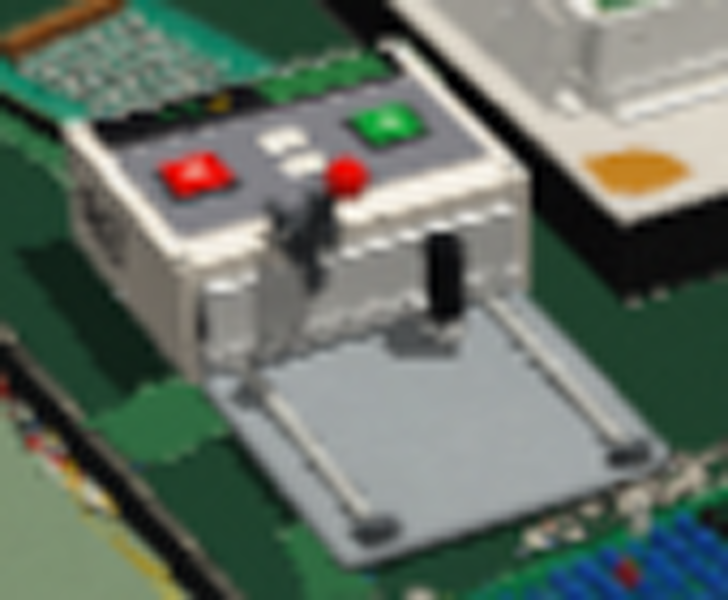

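The top crop shows the stop key at (228,360), start key (243,149), ball (481,321) and knob (460,202). In the side crop they're at (196,172), (388,124), (345,178) and (445,238).

Run:
```python
from h import *
T=lambda u,v:(145+(u+.5)/8-.5,185+(v+.5)/8-.5)
S=lambda u,v:(155+(u+.5)/8.565-.5,145+(v+.5)/8.571-.5)
for n,z,a,b in(("stop",.0785,(228,360),(196,172)),("start",.0785,(243,149),(388,124)),("ball",.13,(481,321),(345,178)),("knob",.072,(460,202),(445,238))):
    print(n,np.round(plane("top",T(*a),z)*1000,1),np.round(plane("side",S(*b),z)*1000,1))
for n,z,p in(("hood far-left",.074,(80,56)),("far-right",.074,(394,70)),("near-right",.074,(370,438)),("near-left",.074,(55,432)),("track far",.02,(737,112)),("track near",.02,(718,442))):
    print(n,np.round(plane("top",T(*p),z)*1000,1))
go((.405,.378,.15),(1,-.05))
```

```text
stop [406.  377.1  78.5] [403.  372.4  78.5]
start [501.  371.4  78.5] [496.2 364.4  78.5]
ball [420.9 256.6 130. ] [420.1 256.7 130. ]
knob [476.1 274.2  72. ] [475.8 274.3  72. ]
hood far-left [544.7 446.8  74. ]
far-right [536.6 304.1  74. ]
near-right [370.2 314.   74. ]
near-left [374.8 455.3  74. ]
track far [520.2 150.9  20. ]
track near [365.2 160.8  20. ]
t 1.00 tcp [148.9 581.2 218.7] F [-0.3 -0.2 -0.7] open 0.0927 gf 0.0
toolx [-0.969  0.248 -0.   ] y [0.248 0.969 0.   ] z [ 0.  0. -1.] q [ 1.23  0.13  1.49 -0.    1.52 -0.09]
[-298.5 -133.3   68.7] [ 0.   0.  78.5] [  -0.     0.  -101.5]
```

carry_out --pt "-0.06 -0.027 0 0 0 0" --pt "-0.12 -0.054 0.01 0 0 -3" --pt "-0.18 -0.081 0.03 0 0 -6" --pt "-0.24 -0.108 0.05 0 0 -9" --pt "-0.2988 -0.1363 0.07 0 0 -11.3" --pt "-0.2988 -0.1363 0.11 0 0 -11.3" --pt "-0.2988 -0.1363 0.125 0 0 -11.3" --pt "-0.2988 -0.1363 0.125 0 0 -11.3" --jaw 255 --force 20

```text
t: 2.0
tool_pos: [0.4033, 0.3749, 0.0926]
orientation: [-0.084, -3.138, 0.002]
force: [-0.1, 0.2, -0.1]
opening: 0.0178
gripper_force: 0.0
```

carry_out --pt "0 0 0.009 0 0 0" --pt "0 0 0.012 0 0 0" --pt "0 0 0.0125 0 0 0" --pt "0 0 0.0125 0 0 0" --pt "0 0 0.0125 0 0 0"

```text
t: 2.62
tool_pos: [0.4046, 0.3752, 0.0815]
orientation: [0.084, 3.14, 0.0]
force: [0.0, 0.7, 0.2]
opening: 0.0006
gripper_force: 0.0
```

Run:
```python
from h import *
st()
im=robot.read_camera("side")[:,:,::-1]; a=cv2.resize(im[115:215,145:240],(570,600),interpolation=cv2.INTER_CUBIC)
cv2.imwrite("pics/c3.png",a)
```

```text
t 2.62 tcp [404.6 375.2  81.5] F [0.  0.7 0.2] open 0.0006 gf 0.0
toolx [-0.999  0.053 -0.   ] y [0.053 0.999 0.   ] z [ 0.  0. -1.] q [ 0.65  0.11  1.77 -0.    1.26 -0.86]
```

View pics/c3.png

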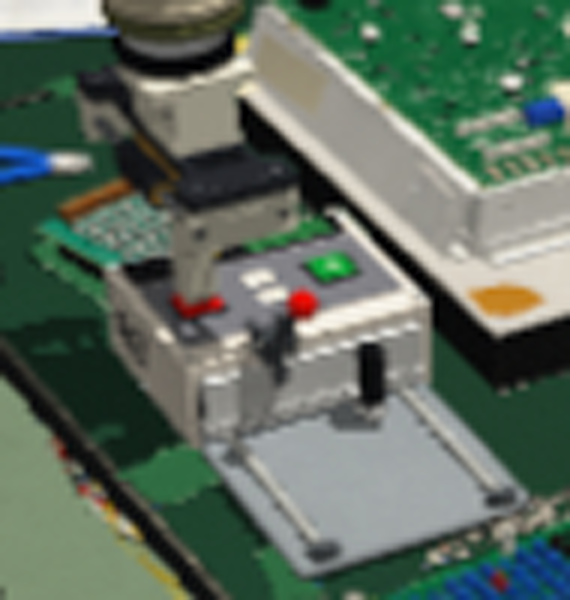

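The fingers are just above the red key at (197,303), well centred.

carry_out --pt "0 0 0.0015 0 0 0" --pt "0 0 0.0025 0 0 0" --pt "0 0 0.003 0 0 0" --pt "0 0 0.0035 0 0 0" --pt "0 0 0.0035 0 0 0"

```text
t: 3.3
tool_pos: [0.4045, 0.375, 0.0778]
orientation: [0.084, 3.14, -0.0]
force: [-1.7, -1.3, 3.8]
opening: 0.0003
gripper_force: 2.0
```

carry_out --pt "0 0 0.0005 0 0 0" --pt "0 0 0.0008 0 0 0" --pt "0 0 0.0008 0 0 0"

```text
t: 3.68
tool_pos: [0.4046, 0.375, 0.0773]
orientation: [0.084, 3.14, -0.0]
force: [-2.0, -2.4, 6.7]
opening: 0.0006
gripper_force: 3.6
```

carry_out --pt "0 0 0.0004 0 0 0" --pt "0 0 0.0006 0 0 0" --pt "0 0 0.0006 0 0 0" --pt "0 0 0.0006 0 0 0"

```text
t: 4.18
tool_pos: [0.4046, 0.3751, 0.0772]
orientation: [0.084, 3.14, -0.0]
force: [-4.2, -4.8, 11.0]
opening: 0.0007
gripper_force: 5.6
```

carry_out --pt "0 0 -0.04 0 0 0" --pt "0 0 -0.094 0 0 0" --pt "-0.006 -0.04 -0.094 0 0 10" --pt "-0.012 -0.09 -0.094 0 0 20" --pt "-0.0225 -0.14 -0.094 0 0 30" --pt "-0.0225 -0.1614 -0.094 0 0 40" --pt "-0.0225 -0.1614 -0.094 0 0 50" --pt "-0.0225 -0.1614 -0.08 0 0 60" --pt "-0.0225 -0.1614 -0.07 0 0 70" --pt "-0.0225 -0.1614 -0.06 0 0 80" --pt "-0.0225 -0.1614 -0.05 0 0 90" --pt "-0.0225 -0.1614 -0.046 0 0 90"

```text
t: 5.68
tool_pos: [0.4179, 0.2126, 0.1213]
orientation: [-2.279, -2.162, 0.002]
force: [-0.0, -1.0, 0.2]
opening: 0.0007
gripper_force: 0.0
```

carry_out --pt "0 0 0 0 0 0"

```text
t: 5.8
tool_pos: [0.4181, 0.2126, 0.1219]
orientation: [-2.276, -2.166, 0.001]
force: [-0.3, -0.3, 0.7]
opening: 0.0006
gripper_force: 0.0
```

Run:
```python
from h import *
go((.4185,.2127,.122))
```

```text
t 5.80 tcp [418.1 212.6 121.9] F [-0.3 -0.3  0.7] open 0.0006 gf 0.0
toolx [ 0.05   0.999 -0.   ] y [ 0.999 -0.05  -0.001] z [-0.001 -0.    -1.   ] q [ 0.36 -0.16  1.96  0.    1.35  0.41]
[ 0.1  0.4 -0.1]
```

carry_out --pt "0.026 0 0 0 0 0" --pt "0.035 0 -0.007 0 0 0" --pt "0.045 0 -0.014 0 0 0" --pt "0.056 0 -0.018 0 0 0" --pt "0.067 0 -0.02 0 0 0" --pt "0.079 0 -0.02 0 0 0" --pt "0.09 0 -0.02 0 0 0" --pt "0.105 0 -0.015 0 0 0" --pt "0.119 0 -0.007 0 0 0" --pt "0.126 0 0.001 0 0 0" --pt "0.131 0 0.005 0 0 0" --pt "0.131 0 0.005 0 0 0"

```text
t: 7.3
tool_pos: [0.426, 0.3419, 0.1181]
orientation: [2.277, 2.16, -0.003]
force: [0.1, -12.6, 10.1]
opening: 0.0005
gripper_force: 7.9
```

Run:
```python
from h import *
st()
im=robot.read_camera("side")[:,:,::-1]; a=cv2.resize(im[115:215,145:240],(570,600),interpolation=cv2.INTER_CUBIC)
cv2.imwrite("pics/c4.png",a)
```

```text
t 7.30 tcp [426.  341.9 118.1] F [  0.1 -12.6  10.1] open 0.0005 gf 7.9
toolx [ 0.052  0.999 -0.003] y [ 0.999 -0.052  0.001] z [ 0.001 -0.003 -1.   ] q [ 0.58  0.06  1.75 -0.    1.33  0.64]
```

View pics/c4.png

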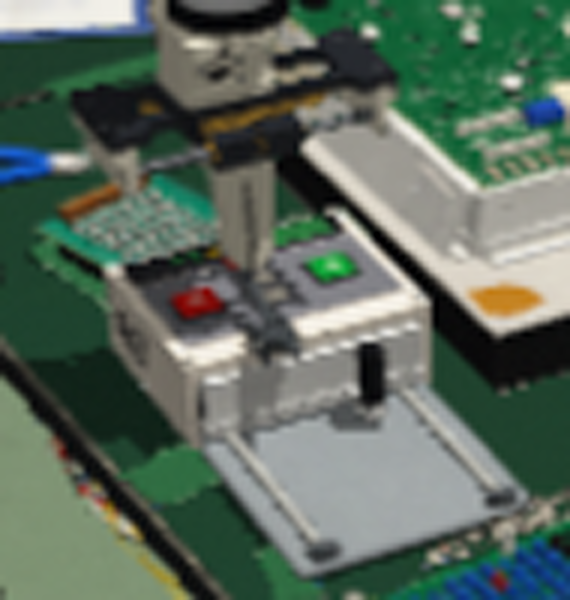

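Pushed back firmly, the lever now lies over the hood at about (265,310).

carry_out --pt "-0.006 0 -0.02 0 0 0" --pt "-0.015 0 -0.03 0 0 0" --pt "-0.05 0.04 -0.03 0 0 0" --pt "-0.0666 0.054 -0.02 0 0 0" --pt "-0.0666 0.054 0.0 0 0 0" --pt "-0.0666 0.054 0.03 0 0 0" --pt "-0.0666 0.054 0.03 0 0 0" --pt "-0.0666 0.054 0.03 0 0 0" --jaw 145

```text
t: 8.35
tool_pos: [0.4755, 0.2748, 0.0878]
orientation: [-2.279, -2.162, -0.001]
force: [0.0, -0.1, 0.3]
opening: 0.0403
gripper_force: 0.0
```

Run:
```python
from h import *
go((.4760,.2742,.05))
im=robot.read_camera("side")[:,:,::-1]; a=cv2.resize(im[115:215,145:240],(570,600),interpolation=cv2.INTER_CUBIC)
cv2.imwrite("pics/c5.png",a)
```

```text
t 8.35 tcp [475.5 274.8  87.8] F [ 0.  -0.1  0.3] open 0.0403 gf 0.0
toolx [0.053 0.999 0.   ] y [ 0.999 -0.053  0.   ] z [ 0.  0. -1.] q [0.43 0.1  1.77 0.   1.27 0.48]
[-0.5  0.6 37.8]
```

View pics/c5.png

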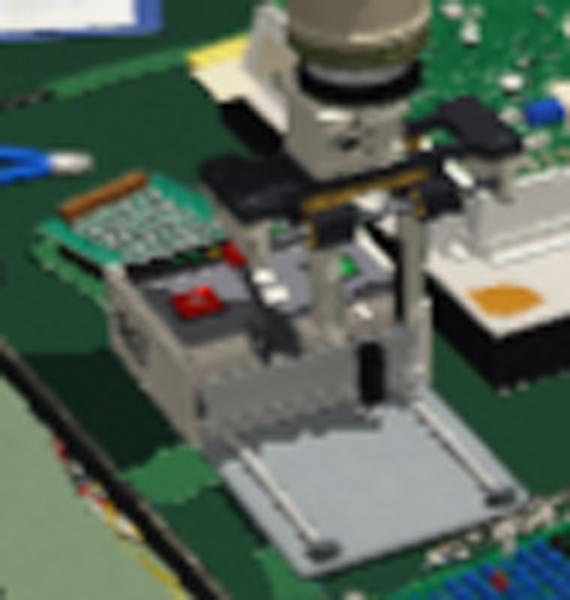

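Both fingers straddle the knob at (371,370), and the ball at (232,255) lies back. Next I grasp and pull.

carry_out --pt "0 0 0.02 0 0 0" --pt "0 0 0.038 0 0 0" --pt "0 0 0.038 0 0 0"

```text
t: 8.78
tool_pos: [0.4745, 0.2737, 0.0479]
orientation: [-2.279, -2.161, 0.004]
force: [-0.2, -0.2, -0.1]
opening: 0.0399
gripper_force: 0.0
```

carry_out --pt "0 0 0 0 0 0" --pt "0 0 0 0 0 0" --pt "0 0 0 0 0 0" --pt "0 0 0 0 0 0" --jaw 255 --force 30

```text
t: 9.28
tool_pos: [0.4772, 0.2743, 0.0501]
orientation: [2.279, 2.16, 0.004]
force: [5.1, -0.1, -2.7]
opening: 0.0173
gripper_force: 30.0
```

carry_out --pt "-0.01 0 0 0 0 0" --pt "-0.03 0 0 0 0 0" --pt "-0.05 0 0 0 0 0" --pt "-0.07 0 0 0 0 0" --pt "-0.09 0 0 0 0 0" --pt "-0.11 0 0 0 0 0" --pt "-0.125 0 0 0 0 0" --pt "-0.135 0 0 0 0 0" --pt "-0.14 0 0 0 0 0" --pt "-0.142 0 0 0 0 0" --pt "-0.143 0 0 0 0 0" --pt "-0.143 0 0 0 0 0"

```text
t: 10.78
tool_pos: [0.4686, 0.1324, 0.05]
orientation: [-2.28, -2.16, -0.005]
force: [3.0, 8.0, 5.0]
opening: 0.0173
gripper_force: 30.0
```

carry_out --pt "0 0 0 0 0 0" --pt "0 0 0 0 0 0" --pt "0 0 -0.04 0 0 0" --pt "0 0 -0.09 0 0 0" --pt "0 0 -0.15 0 0 0" --pt "-0.06 0 -0.15 0 0 0" --pt "-0.12 0 -0.15 0 0 0" --pt "-0.18 0 -0.15 0 0 0" --pt "-0.23 0 -0.15 0 0 0" --pt "-0.28 0 -0.15 0 0 0" --jaw 130

```text
t: 12.02
tool_pos: [0.4518, -0.1501, 0.1986]
orientation: [-2.28, -2.16, 0.001]
force: [1.1, 0.1, 0.5]
opening: 0.0454
gripper_force: 0.0
```

Run:
```python
from h import *
for c in("top","side"):
    im=robot.read_camera(c)[:,:,::-1]
    b=im[180:240,145:245] if c=="top" else im[145:235,155:275]
    cv2.imwrite(f"pics/d_{c}.png",cv2.resize(b,(800,480 if c=="top" else 600),interpolation=cv2.INTER_CUBIC))
    for n,z in(("new_1",.018),("tested_1",.048),("bay_1",.03)):
        for o in look(c,n):
            if o["conf"]<.3: continue
            print(c,n,round(o["conf"],2),np.round(o["pixel"],1),o["pixels"].sum(),np.round(plane(c,o["pixel"],z)*1000,1),rect(o["pixels"],c,z))
st()
```

```text
top new_1 0.77 [312.8 155.5] 197 [ 683.2 -142.7   18. ] [ 680.8 -143.2  112.2   26.9  -11.3]
top new_1 0.53 [244. 163.] 190 [656.8 122.2  18. ] [653.1 126.2 110.9  27.   21.1]
top new_1 0.53 [285.4 159.5] 203 [668.7 -36.8  18. ] [676.4 -31.9 114.9  27.7 -10.5]
top tested_1 0.6 [212.8 232.4] 220 [393.9 238.   48. ] [389.9 235.4 113.9  25.6  89.2]
top tested_1 0.46 [213.2 215.5] 200 [456.  236.5  48. ] [446.9 229.6 110.9  27.   86.4]
top bay_1 0.74 [216.1 211.2] 1082 [472.7 227.8  30. ] [446.1 216.1 167.8 152.5  86.2]
side new_1 0.73 [302.2 210.3] 169 [682.6 -52.   18. ] [686.8 -51.9  84.4  46.5  -4.8]
side new_1 0.57 [320.6 228.6] 235 [ 670.9 -166.9   18. ] [ 683.2 -157.4   96.2   50.    -6.2]
side new_1 0.38 [269.5 189.4] 43 [659.7 118.2  18. ] [656.9 120.5  51.   24.5  44.1]
side tested_1 0.71 [190.9 189.3] 135 [388.3 236.   48. ] [384.3 228.7 100.2  33.8  85.6]
side tested_1 0.43 [200.9 187.1] 117 [426.3 229.4  48. ] [439.5 229.6  91.6  31.8  89.2]
side bay_1 0.67 [210.7 194.8] 743 [444.8 189.7  30. ] [447.1 212.9 174.1 171.   87. ]
t 12.43 tcp [ 453.  -147.1  199. ] F [-0.7  0.6  0.1] open 0.0454 gf 0.0
toolx [0.052 0.999 0.   ] y [ 0.999 -0.052 -0.001] z [-0.  0. -1.] q [-0.42 -0.2   1.85  0.    1.5  -0.37]
```

View pics/d_top.png

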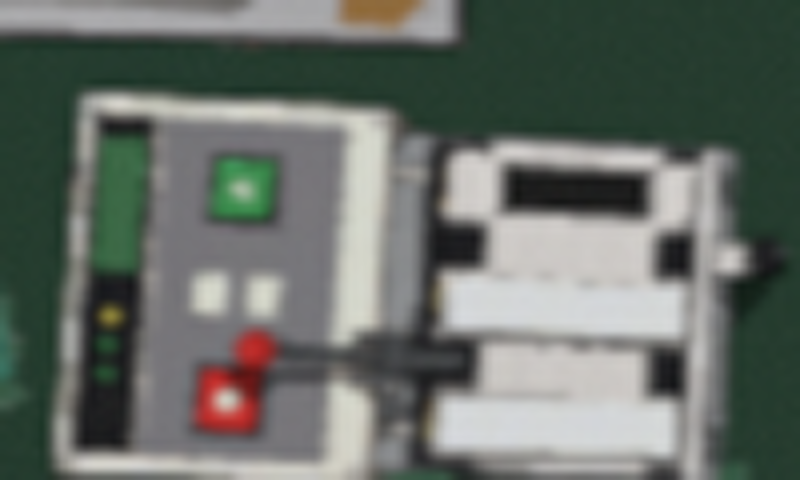

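View pics/d_side.png

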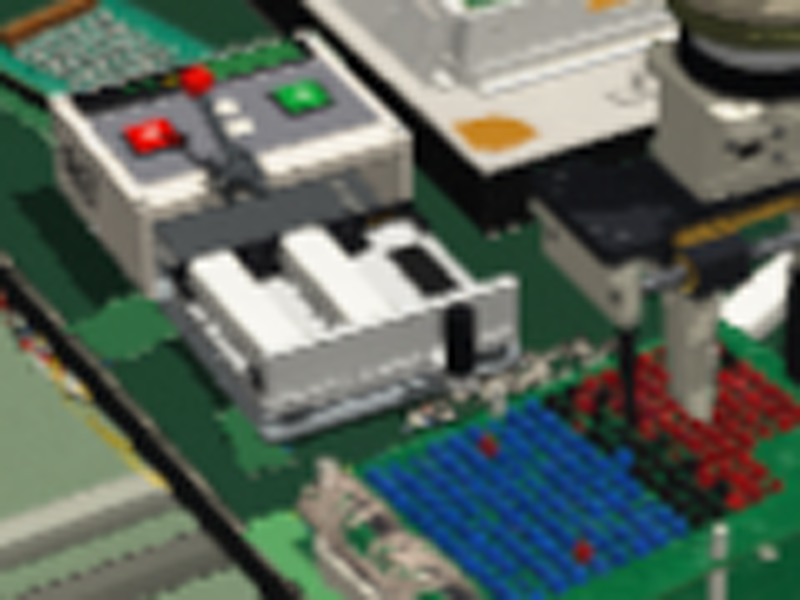

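The top view shows tested bars in bays 1 and 2, at (554,427) and (563,307). Bay 3 at (575,190) is empty, and the lever at (255,350) is back. The side view agrees, and a thin dark pole on the jack board shows at about (632,320–410).

Run:
```python
from h import *
T=lambda u,v:(145+(u+.5)/8-.5,180+(v+.5)/8-.5)
S=lambda u,v:(155+(u+.5)/6.667-.5,145+(v+.5)/6.667-.5)
for n,z,a in(("b1",.048,(554,427)),("b2",.048,(563,307)),("b3floor",.03,(575,192)),("knob",.072,(770,257))):
    print(n,np.round(plane("top",T(*a),z)*1000,1))
# side: bar1 top corners (190,255)-(265,350)-... centre
for n,a in(("b1",(245,302)),("b2",(335,275))): print("side",n,np.round(plane("side",S(*a),.048)*1000,1))
b=plane("side",(404/1.5625,328/1.5625),.07);print("pole base",b)
for z in(.07,.1,.15,.2,.25): print(z,proj("side",[b[0],b[1],z])*1.5625, proj("top",[b[0],b[1],z])*1.5625)
print(proj("side",[.676,-.032,.0]),proj("side",[.676,.126,0]))
o=look("top","loupe");print([(x["conf"],x["pixel"],plane("top",x["pixel"],.03)) for x in o][:2])
go((.3885,.2345,.15),(1,-.055))
```

```text
b1 [391.9 234.3  48. ]
b2 [446.9 230.1  48. ]
b3floor [501.4 226.5  30. ]
knob [467.5 133.4  72. ]
side b1 [387.9 231.9  48. ]
side b2 [442.7 229.2  48. ]
pole base [ 0.51122189 -0.02431871  0.07      ]
0.07 [404. 328.] [443.50688314 311.33076258]
0.1 [404.37542935 316.7898588 ] [444.39861744 310.22878104]
0.15 [405.01924617 297.5657957 ] [445.9743073  308.28158541]
0.2 [405.68677279 277.63376933] [447.67319679 306.18214294]
0.25 [406.37934352 256.95393787] [449.51032283 303.91187142]
[296.93658606 212.04922829] [271.61482793 191.03457656]
[(0.58, [218.4, 174.3], array([0.61230821, 0.21900001, 0.03      ])), (0.34, [349.2, 174.9], array([ 0.60446568, -0.2775751 ,  0.03      ]))]
t 12.47 tcp [ 453.1 -147.1  199.2] F [-0.3 -1.3  0.5] open 0.0454 gf 0.0
toolx [0.052 0.999 0.   ] y [ 0.999 -0.052 -0.   ] z [-0.  0. -1.] q [-0.42 -0.2   1.85  0.    1.5  -0.37]
[377.7 -84.3  49.3] [-0.  -0.   0.2] [   0.    -0.  -179.8]
```

carry_out --pt "0.06 -0.014 0 0 0 0" --pt "0.12 -0.028 0 0 0 0" --pt "0.18 -0.042 0 0 0 0" --pt "0.24 -0.056 0 0 0 0" --pt "0.3 -0.07 0 0 0 0" --pt "0.35 -0.0827 0.01 0 0 0" --pt "0.3768 -0.0827 0.04 0 0 0" --pt "0.3768 -0.0827 0.08 0 0 0" --pt "0.3768 -0.0827 0.12 0 0 0" --pt "0.3768 -0.0827 0.135 0 0 0" --pt "0.3768 -0.0827 0.135 0 0 0" --jaw 151

```text
t: 13.85
tool_pos: [0.3898, 0.2324, 0.0638]
orientation: [-2.279, -2.162, 0.003]
force: [0.4, -0.6, 1.0]
opening: 0.0379
gripper_force: 0.0
```

Run:
```python
from h import *
go((.390,.2335,.033),(1,-.055))
im=robot.read_camera("side")[:,:,::-1]
cv2.imwrite("pics/e.png",cv2.resize(im[135:215,155:255],(750,600),interpolation=cv2.INTER_CUBIC))
```

```text
t 13.85 tcp [389.8 232.4  63.8] F [ 0.4 -0.6  1. ] open 0.0379 gf 0.0
toolx [ 0.053  0.999 -0.001] y [ 0.999 -0.053 -0.002] z [-0.002 -0.001 -1.   ] q [ 0.42 -0.13  2.05 -0.    1.23  0.48]
[ 1.1  0.2 30.8] [-0.1  0.1  0.1] [-1.000e-01 -1.000e-01 -1.799e+02]
```

View pics/e.png

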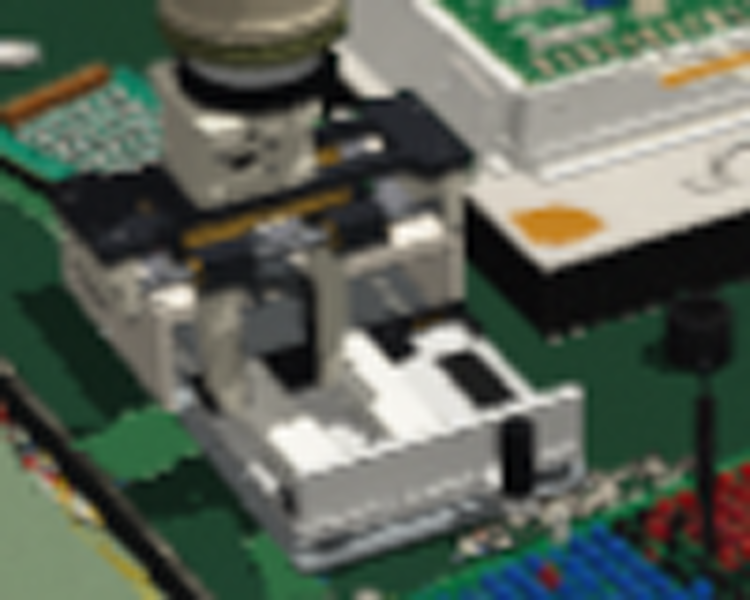

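The fingers straddle the near bar, at (220,370) and (325,340), and the loupe stands at (700,330), out of the way.

carry_out --pt "0 0 0.015 0 0 0" --pt "0 0 0.027 0 0 0" --pt "0 0 0.031 0 0 0" --pt "0 0 0.031 0 0 0"

```text
t: 14.4
tool_pos: [0.3904, 0.2322, 0.0328]
orientation: [-2.28, -2.161, 0.001]
force: [-0.1, -0.8, 0.1]
opening: 0.0377
gripper_force: 0.0
```

carry_out --pt "0 0 0 0 0 0" --pt "0 0 0 0 0 0" --pt "0 0 0 0 0 0" --pt "0 0 0 0 0 0" --pt "0 0 -0.03 0 0 0" --pt "0 0 -0.08 0 0 0" --pt "0 0 -0.14 0 0 0" --pt "0 0 -0.15 0 0 0" --jaw 255 --force 30

```text
t: 15.4
tool_pos: [0.3931, 0.2335, 0.1883]
orientation: [2.278, 2.159, 0.012]
force: [0.3, -0.1, -1.4]
opening: 0.0254
gripper_force: 30.0
```

Run:
```python
from h import *
go((.448,-.291,.007),(1,.054))
```

```text
t 15.40 tcp [393.1 233.5 188.3] F [ 0.3 -0.1 -1.4] open 0.0254 gf 30.0
toolx [0.053 0.999 0.004] y [ 0.999 -0.054  0.007] z [ 0.007  0.003 -1.   ] q [ 0.42 -0.26  1.92  0.    1.48  0.48]
[-521.5   81.6  179.9] [ 0.4 -0.2 -6.2] [ -0.3  -0.6 173.8]
```

carry_out --pt "-0.06 0.01 0 0 0 0" --pt "-0.12 0.02 0 0 0 -1" --pt "-0.18 0.03 0 0 0 -2" --pt "-0.24 0.04 0 0 0 -3" --pt "-0.3 0.05 0 0 0 -4" --pt "-0.36 0.06 0 0 0 -5" --pt "-0.42 0.07 0 0 0 -6.2" --pt "-0.48 0.08 0 0 0 -6.2" --pt "-0.52 0.085 0 0 0 -6.2" --pt "-0.5205 0.085 0.04 0 0 -6.2" --pt "-0.5205 0.085 0.09 0 0 -6.2" --pt "-0.5205 0.085 0.13 0 0 -6.2"

```text
t: 16.9
tool_pos: [0.4462, -0.291, 0.0499]
orientation: [-2.158, -2.279, 0.0]
force: [0.3, -0.2, -0.2]
opening: 0.0255
gripper_force: 30.0
```

Run:
```python
from h import *
go((.448,-.291,.007),(1,.054))
for c in("top","side"):
    robot.read_camera(c)
    for n,z in(("tray",.01),("tested_1",.06)):
        for o in look(c,n): 
            if o["conf"]>.3: print(c,n,round(o["conf"],2),rect(o["pixels"],c,z))
```

```text
t 16.90 tcp [ 446.2 -291.    49.9] F [ 0.3 -0.2 -0.2] open 0.0255 gf 30.0
toolx [-0.054  0.999  0.002] y [ 0.999  0.054 -0.002] z [-0.002  0.002 -1.   ] q [-0.67  0.1   1.84  0.    1.2  -0.73]
[-0.1  1.9 42.9] [-0.1 -0.1  0. ] [   0.2   -0.2 -180. ]
top tray 0.96 [ 474.  -265.6  154.9   91.3    3.3]
top tested_1 0.74 [445.6 228.4 110.4  25.4  86.4]
side tray 0.97 [ 472.1 -319.7  182.4  165.7  -88.4]
side tray 0.36 [473.  346.  406.1 212.9  84.2]
side tested_1 0.79 [ 440.6 -319.    75.2   36.8  -87.3]
side tested_1 0.67 [431.5 212.6  92.9  32.8  85.9]
```

carry_out --pt "0 0.001 0.02 0 0 0" --pt "0 0.001 0.035 0 0 0" --pt "0 0.001 0.043 0 0 0" --pt "0 0.001 0.046 0 0 0" --pt "0 0.001 0.046 0 0 0"

```text
t: 17.82
tool_pos: [0.4488, -0.292, 0.0075]
orientation: [2.16, 2.281, -0.0]
force: [-0.4, 0.2, -1.2]
opening: 0.0255
gripper_force: 30.0
```

carry_out --pt "0 0 0 0 0 0" --pt "0 0 0 0 0 0" --pt "0 0 0 0 0 0" --pt "0 0 -0.03 0 0 0" --pt "0 0 -0.09 0 0 0" --pt "0 0 -0.15 0 0 0" --pt "0 0 -0.18 0 0 0" --pt "0 0 -0.18 0 0 0" --jaw 156

```text
t: 18.82
tool_pos: [0.4504, -0.2932, 0.1909]
orientation: [2.155, 2.277, 0.001]
force: [0.4, 0.9, -0.5]
opening: 0.0358
gripper_force: 0.0
```

Run:
```python
from h import *
go((.4445,.2295,.033),(1,-.055))
robot.read_camera("side")
for o in look("side","tested_1"):
    if o["conf"]>.3: print(round(o["conf"],2),rect(o["pixels"],"side",.021))
```

```text
t 18.82 tcp [ 450.4 -293.2  190.9] F [ 0.4  0.9 -0.5] open 0.0358 gf 0.0
toolx [-0.055  0.998 -0.004] y [0.998 0.055 0.005] z [ 0.005 -0.004 -1.   ] q [-0.67 -0.03  1.71  0.    1.46 -0.73]
[522.9  21.9 155.7] [0.3 0.2 6.3] [  -0.4    0.4 -173.7]
0.67 [456.5 265.5  94.1  28.9  89.3]
0.66 [ 441.  -302.   120.5   36.   -86.2]
```

carry_out --pt "0.06 0.003 0 0 0 0" --pt "0.12 0.006 0 0 0 1" --pt "0.18 0.009 0 0 0 2" --pt "0.24 0.012 0 0 0 3" --pt "0.3 0.015 0 0 0 4" --pt "0.36 0.018 0 0 0 5" --pt "0.42 0.021 0 0 0 6.3" --pt "0.48 0.024 0 0 0 6.3" --pt "0.5207 0.0247 0.03 0 0 6.3" --pt "0.5207 0.0247 0.08 0 0 6.3" --pt "0.5207 0.0247 0.12 0 0 6.3" --pt "0.5207 0.0247 0.12 0 0 6.3" --jaw 151

```text
t: 20.42
tool_pos: [0.44, 0.2277, 0.0616]
orientation: [-2.278, -2.157, 0.016]
force: [-0.6, -0.4, 1.0]
opening: 0.0381
gripper_force: 0.0
```

Run:
```python
from h import *
go((.4445,.2295,.033),(1,-.055))
```

```text
t 20.43 tcp [440.  227.7  61.6] F [-0.6 -0.4  1. ] open 0.0381 gf 0.0
toolx [ 0.055  0.998 -0.005] y [ 0.998 -0.055 -0.01 ] z [-0.01  -0.004 -1.   ] q [ 0.37 -0.    1.93 -0.    1.23  0.43]
[ 2.2  4.7 28.5] [-0.6  0.3  0. ] [  -0.4   -0.9 -180. ]
```

carry_out --pt "0 0 0 0 0 0" --pt "0 0 0 0 0 0"

```text
t: 20.68
tool_pos: [0.4464, 0.2298, 0.0693]
orientation: [2.282, 2.158, 0.005]
force: [-0.4, -0.2, -0.7]
opening: 0.0381
gripper_force: 0.0
```

carry_out --pt "0 0 0.015 0 0 0" --pt "0 0 0.028 0 0 0" --pt "0 0 0.033 0 0 0" --pt "0 0 0.034 0 0 0" --pt "0 0 0.034 0 0 0"

```text
t: 21.3
tool_pos: [0.445, 0.2294, 0.0333]
orientation: [2.282, 2.159, 0.0]
force: [1.3, -0.0, -0.3]
opening: 0.0377
gripper_force: 0.0
```

carry_out --pt "0 0 0 0 0 0" --pt "0 0 0 0 0 0" --pt "0 0 0 0 0 0" --pt "0 0 0 0 0 0" --pt "0 0 -0.03 0 0 0" --pt "0 0 -0.08 0 0 0" --pt "0 0 -0.14 0 0 0" --pt "0 0 -0.15 0 0 0" --pt "0 0 -0.15 0 0 0" --jaw 255

```text
t: 22.42
tool_pos: [0.4452, 0.2296, 0.1836]
orientation: [2.282, 2.159, 0.002]
force: [-0.3, 0.7, -0.7]
opening: 0.0261
gripper_force: 30.0
```

Run:
```python
from h import *
go((.504,-.288,.007),(1,.054))
```

```text
t 22.43 tcp [445.2 229.6 183.6] F [-0.3  0.7 -0.7] open 0.0261 gf 30.0
toolx [0.055 0.998 0.001] y [ 0.998 -0.055  0.001] z [ 0.001  0.    -1.   ] q [ 0.37 -0.12  1.81 -0.    1.46  0.43]
[-513.6   87.   176.5] [ 0.1 -0.  -6.3] [-0.000e+00 -1.000e-01  1.737e+02]
```

Run:
```python
from h import *
for p in((557,228),(612,330),(640,360),(610,180)):
    print(p,[np.round(plane("top",(p[0]/1.5625,p[1]/1.5625),z)*1000) for z in(.05,.15,.25,.3)])
for p in((608,285),(560,400),(500,485)):
    print("s",p,[np.round(plane("side",(p[0]/1.5625,p[1]/1.5625),z)*1000) for z in(.05,.15,.25,.3)])
```

```text
(557, 228) [array([ 712., -304.,   50.]), array([ 689., -278.,  150.]), array([ 667., -251.,  250.]), array([ 656., -238.,  300.])]
(612, 330) [array([ 463., -426.,   50.]), array([ 459., -391.,  150.]), array([ 454., -356.,  250.]), array([ 451., -338.,  300.])]
(640, 360) [array([ 392., -489.,   50.]), array([ 392., -450.,  150.]), array([ 392., -410.,  250.]), array([ 392., -390.,  300.])]
(610, 180) [array([ 830., -439.,   50.]), array([ 799., -403.,  150.]), array([ 768., -367.,  250.]), array([ 753., -349.,  300.])]
s (608, 285) [array([1043., -120.,   50.]), array([ 914., -218.,  150.]), array([ 784., -315.,  250.]), array([ 719., -364.,  300.])]
s (560, 400) [array([ 654., -360.,   50.]), array([ 564., -433.,  150.]), array([ 474., -506.,  250.]), array([ 428., -543.,  300.])]
s (500, 485) [array([ 414., -463.,   50.]), array([ 348., -526.,  150.]), array([ 282., -588.,  250.]), array([ 249., -620.,  300.])]
```

carry_out --pt "-0.06 0.01 0 0 0 0" --pt "-0.12 0.02 0 0 0 -1" --pt "-0.18 0.03 0 0 0 -2" --pt "-0.24 0.04 0 0 0 -3" --pt "-0.3 0.05 0 0 0 -4" --pt "-0.36 0.06 0 0 0 -5" --pt "-0.42 0.07 0 0 0 -6.3" --pt "-0.48 0.083 0 0 0 -6.3" --pt "-0.5136 0.087 0 0 0 -6.3" --pt "-0.5136 0.087 0.05 0 0 -6.3" --pt "-0.5136 0.087 0.1 0 0 -6.3" --pt "-0.5136 0.087 0.13 0 0 -6.3"

```text
t: 23.92
tool_pos: [0.4997, -0.286, 0.0469]
orientation: [-2.155, -2.275, 0.002]
force: [0.7, -0.5, -0.7]
opening: 0.0259
gripper_force: 30.0
```

carry_out --pt "0 0 0.02 0 0 0" --pt "0 0 0.035 0 0 0" --pt "0 0 0.043 0 0 0" --pt "0 0 0.0465 0 0 0" --pt "0 0 0.0465 0 0 0"

```text
t: 24.55
tool_pos: [0.504, -0.2886, 0.0075]
orientation: [2.159, 2.28, 0.0]
force: [0.2, -0.4, -0.1]
opening: 0.0258
gripper_force: 30.0
```

Release, rise, then look at the new bars and the tray.

carry_out --pt "0 0 0 0 0 0" --pt "0 0 0 0 0 0" --pt "0 0 0 0 0 0" --pt "0 0 -0.03 0 0 0" --pt "0 0 -0.09 0 0 0" --pt "0 0 -0.15 0 0 0" --pt "0 0 -0.2 0 0 0" --pt "0.06 -0.03 -0.2 0 0 0" --pt "0.12 -0.06 -0.2 0 0 0" --pt "0.12 -0.1 -0.2 0 0 0" --jaw 156

```text
t: 25.8
tool_pos: [0.3964, -0.1712, 0.2068]
orientation: [2.156, 2.285, 0.001]
force: [0.2, -0.9, 0.4]
opening: 0.036
gripper_force: 0.0
```

Run:
```python
from h import *
im=robot.read_camera("top")
for c in("top","side"):
    if c=="side": robot.read_camera(c)
    for n,z in(("new_1",.018),("tested_1",.021),("tray",.01)):
        for o in look(c,n):
            if o["conf"]>.3: print(c,n,round(o["conf"],2),np.round(o["pixel"]),o["pixels"].sum(),rect(o["pixels"],c,z))
cv2.imwrite("pics/f.png",cv2.resize(im[130:250,220:400,::-1],(800,533),interpolation=cv2.INTER_CUBIC))
st()
```

```text
top new_1 0.76 [245. 164.] 185 [653.  126.4 111.   25.7  22.4]
top new_1 0.53 [285. 159.] 138 [678.6 -32.5 103.9  20.2  -9.1]
top new_1 0.51 [317. 155.] 169 [ 683.  -143.7  107.6   25.4  -10.9]
top tested_1 0.52 [362. 199.] 83 [ 505.1 -323.    42.1   30.5   89.3]
top tested_1 0.48 [193. 219.] 3632 [456.5 301.6 332.5 176.5  88.3]
top tray 0.88 [366. 198.] 649 [ 508.3 -308.7  175.7  103.8   89.3]
side new_1 0.66 [317. 228.] 172 [ 684.3 -159.1   87.2   40.3   -9.3]
side new_1 0.47 [300. 209.] 164 [685.9 -50.6  85.5  42.5 -10.1]
side tested_1 0.82 [290. 279.] 338 [ 440.7 -302.   120.3   37.   -84.9]
side tested_1 0.78 [304. 272.] 314 [ 495.4 -298.9  118.4   36.3  -86.9]
side tested_1 0.55 [302. 209.] 166 [684.2 -53.1  83.4  43.5 -10.6]
side tray 0.88 [303. 283.] 1538 [ 472.9 -316.4  179.7  167.2  -85.1]
side tray 0.53 [204. 192.] 1043 [456.3 239.5 192.4 165.1  85.8]
t 26.20 tcp [ 397.7 -174.3  206.9] F [ 0.5 -0.   0.4] open 0.0357 gf 0.0
toolx [-0.054  0.999 -0.   ] y [0.999 0.054 0.   ] z [ 0. -0. -1.] q [-0.53 -0.33  1.94  0.    1.53 -0.59]
```

View pics/f.png

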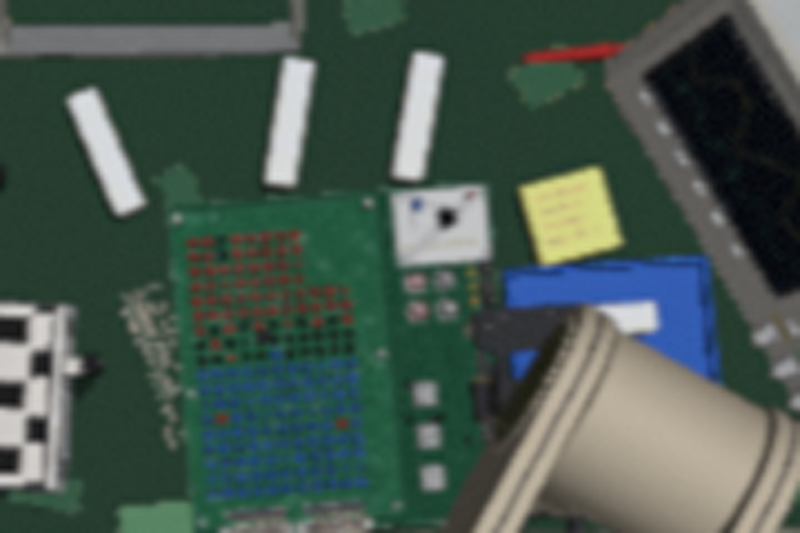

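Both tested bars lie flat in the tray (one shows at (630,317), and the networks see both). The new bars are still at (105,152), (290,122) and (418,117) in this crop.

Run:
```python
from h import *
for z in(.01,.03,.06,.1): print(z,"top R/L",[np.round(plane("top",p,z)*1000) for p in((286.8,139),(221,139.5))],"side R/L",[np.round(plane("side",(u/1.5625,v/1.5625),z)*1000) for u,v in((500,328),(432,265))])
go((.680,-.1435,.12),(.19,.98))
```

```text
0.01 top R/L [array([751., -44.,  10.]), array([751., 211.,  10.])] side R/L [array([746., -76.,  10.]), array([774., 230.,  10.])]
0.03 top R/L [array([746., -43.,  30.]), array([747., 209.,  30.])] side R/L [array([727., -96.,  30.]), array([754., 204.,  30.])]
0.06 top R/L [array([739., -40.,  60.]), array([739., 206.,  60.])] side R/L [array([ 698., -125.,   60.]), array([724., 166.,  60.])]
0.1 top R/L [array([729., -37., 100.]), array([729., 202., 100.])] side R/L [array([ 660., -164.,  100.]), array([685., 115., 100.])]
t 26.20 tcp [ 397.7 -174.3  206.9] F [ 0.5 -0.   0.4] open 0.0357 gf 0.0
toolx [-0.054  0.999 -0.   ] y [0.999 0.054 0.   ] z [ 0. -0. -1.] q [-0.53 -0.33  1.94  0.    1.53 -0.59]
[ 15.4 283.6  87. ] [  0.    0.  -75.9] [  0.   -0.  104.1]
```

carry_out --pt "0.003 0.05 0 0 0 -10" --pt "0.006 0.1 0 0 0 -20" --pt "0.009 0.15 0 0 0 -30" --pt "0.012 0.2 0 0 0 -40" --pt "0.0154 0.25 0.02 0 0 -50" --pt "0.0154 0.2836 0.05 0 0 -60" --pt "0.0154 0.2836 0.087 0 0 -70" --pt "0.0154 0.2836 0.11 0 0 -75.9" --pt "0.0154 0.2836 0.14 0 0 -75.9" --pt "0.0154 0.2836 0.15 0 0 -75.9" --pt "0.0154 0.2836 0.15 0 0 -75.9" --jaw 130

```text
t: 27.58
tool_pos: [0.6789, -0.1429, 0.0555]
orientation: [-0.3, -3.125, -0.001]
force: [-0.7, -0.4, 0.5]
opening: 0.0456
gripper_force: 0.0
```

Run:
```python
from h import *
go((.680,-.1435,.004),(.19,.98))
robot.read_camera("side")
for o in look("side","new_1"):
    if o["conf"]>.3: print(round(o["conf"],2),np.round(o["pixel"]),o["pixels"].sum(),rect(o["pixels"],"side",.018))
```

```text
t 27.57 tcp [ 678.9 -142.9   55.5] F [-0.7 -0.4  0.5] open 0.0456 gf 0.0
toolx [-0.982  0.191  0.002] y [0.191 0.982 0.   ] z [-0.002  0.001 -1.   ] q [-0.28  0.5   1.35 -0.    1.3  -1.66]
[-1.3 -0.4 51.5] [ 0.  -0.1 -0. ] [ -0.2  -0.  180. ]
0.75 [321. 228.] 185 [ 682.1 -159.2   91.3   41.   -11.7]
0.43 [303. 208.] 165 [686.7 -51.3  82.8  49.1 -10.1]
```

carry_out --pt "0 0 0.025 0 0 0" --pt "0 0 0.042 0 0 0" --pt "0 0 0.05 0 0 0" --pt "0 0 0.0515 0 0 0" --pt "0 0 0.0515 0 0 0"

```text
t: 28.3
tool_pos: [0.6798, -0.1431, 0.006]
orientation: [0.3, 3.126, -0.0]
force: [-0.3, -0.2, -0.4]
opening: 0.0455
gripper_force: 0.0
```

carry_out --pt "0 0 0 0 0 0" --pt "0 0 0 0 0 0" --pt "0 0 0 0 0 0" --pt "0 0 0 0 0 0" --pt "0 0 0 0 0 0" --pt "0 0 -0.03 0 0 0" --pt "0 0 -0.08 0 0 0" --pt "0 0 -0.14 0 0 0" --pt "0 0 -0.18 0 0 0" --pt "0 0 -0.18 0 0 0" --jaw 255 --force 35

```text
t: 29.55
tool_pos: [0.6818, -0.1437, 0.1908]
orientation: [0.299, 3.119, -0.002]
force: [0.1, -0.3, -0.2]
opening: 0.0257
gripper_force: 35.0
```

Run:
```python
from h import *
go((.4985,.2265,.034),(1,-.055))
```

```text
t 29.55 tcp [ 681.8 -143.7  190.8] F [ 0.1 -0.3 -0.2] open 0.0257 gf 35.0
toolx [-0.982  0.19  -0.008] y [ 0.19   0.982 -0.001] z [ 0.008 -0.002 -1.   ] q [-0.28  0.4   1.23 -0.    1.51 -1.66]
[251.7 328.7 154.4] [ 0.3  0.4 82.2] [ -0.4   0.3 -97.8]
```

carry_out --pt "0.03 0.04 0 0 0 5" --pt "0.06 0.08 0 0 0 14" --pt "0.09 0.12 0 0 0 24" --pt "0.12 0.16 0 0 0 34" --pt "0.15 0.2 0 0 0 44" --pt "0.18 0.24 0 0 0 54" --pt "0.21 0.28 0 0 0 64" --pt "0.235 0.31 0 0 0 74" --pt "0.2468 0.329 0.03 0 0 82.2" --pt "0.2468 0.329 0.07 0 0 82.2" --pt "0.2468 0.329 0.09 0 0 82.2" --pt "0.2468 0.329 0.095 0 0 82.2"

```text
t: 31.05
tool_pos: [0.4982, 0.2262, 0.088]
orientation: [-2.281, -2.158, 0.006]
force: [0.1, 0.9, -0.5]
opening: 0.026
gripper_force: 35.0
```

carry_out --pt "0 0 0 0 0 0" --pt "0 0 0 0 0 0"

```text
t: 31.3
tool_pos: [0.5009, 0.227, 0.0918]
orientation: [2.282, 2.158, 0.004]
force: [-0.4, -0.2, -0.1]
opening: 0.0257
gripper_force: 35.0
```

Run:
```python
from h import *
go((.5003,.2263,.034),(1,-.055))
for c in("top","side"):
    im=robot.read_camera(c); 
    for o in look(c,"new_1"):
        if o["conf"]>.3: print(c,round(o["conf"],2),np.round(o["pixel"]),o["pixels"].sum(),rect(o["pixels"],c,.1))
    if c=="side": cv2.imwrite("pics/g.png",cv2.resize(im[130:220,155:275,::-1],(800,600),interpolation=cv2.INTER_CUBIC))
```

```text
t 31.30 tcp [500.9 227.   91.8] F [-0.4 -0.2 -0.1] open 0.0257 gf 35.0
toolx [0.056 0.998 0.001] y [ 0.998 -0.056  0.002] z [ 0.002  0.001 -1.   ] q [ 0.33  0.09  1.77 -0.    1.28  0.39]
[-0.8 -0.7 57.8] [ 0.1 -0.1 -0.1] [-1.000e-01 -2.000e-01  1.799e+02]
top 0.73 [242. 163.] 179 [640.2 123.4 102.7  24.9  21.1]
top 0.62 [282. 158.] 193 [662.4 -26.8 105.4  25.4  -9.7]
top 0.54 [216. 231.] 573 [400.7 237.2 114.2  93.1 -74.3]
side 0.73 [303. 210.] 148 [ 612.6 -134.4   76.5   37.9  -10.1]
```

View pics/g.png

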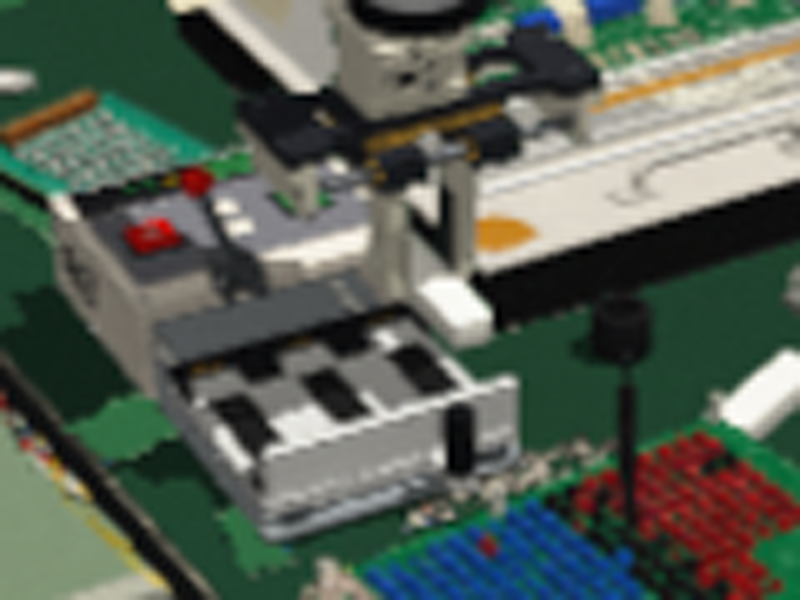

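The bar is held level; its front end shows with corners near (493,308), (490,337) and (446,346). The three bays are empty, at (245,420), (330,390) and (420,365).

Run:
```python
from h import *
sx=np.array([.055,.998,0]);sy=np.array([.998,-.055,0]);t=np.array([.5009,.227,0])
for z in(.086,.104):
  for w in(-13,13):
    for l in(-56.5,-60):
      p=proj("side",t+sx*l/1000+sy*w/1000+[0,0,z]); print(z,w,l,np.round(((p-[155,130])+.5)*6.667))
```

```text
0.086 -13 -56.5 [452. 345.]
0.086 -13 -60 [455. 348.]
0.086 13 -56.5 [495. 333.]
0.086 13 -60 [498. 336.]
0.104 -13 -56.5 [452. 317.]
0.104 -13 -60 [455. 320.]
0.104 13 -56.5 [494. 305.]
0.104 13 -60 [497. 308.]
```

carry_out --pt "0 -0.0005 0.02 0 0 0" --pt "0 -0.0005 0.036 0 0 0" --pt "0 -0.0005 0.044 0 0 0" --pt "0 -0.0005 0.05 0 0 0" --pt "0 -0.0005 0.054 0 0 0" --pt "0 -0.0005 0.054 0 0 0"

```text
t: 32.25
tool_pos: [0.4991, 0.227, 0.0362]
orientation: [2.282, 2.159, -0.0]
force: [-0.5, -0.1, -0.9]
opening: 0.0251
gripper_force: 35.0
```

carry_out --pt "0 0 0.001 0 0 0" --pt "0 0 0.001 0 0 0" --pt "0 0 0.001 0 0 0" --pt "0 0 -0.03 0 0 0" --pt "0 0 -0.09 0 0 0" --pt "0 0 -0.15 0 0 0" --pt "0 0 -0.15 0 0 0" --jaw 156

```text
t: 33.12
tool_pos: [0.5027, 0.2283, 0.1932]
orientation: [2.279, 2.156, 0.016]
force: [0.7, -0.2, -0.9]
opening: 0.0361
gripper_force: 0.0
```

Run:
```python
from h import *
go((.6755,-.0322,.06),(.181,.983))
```

```text
t 33.12 tcp [502.7 228.3 193.2] F [ 0.7 -0.2 -0.9] open 0.0361 gf 0.0
toolx [0.055 0.998 0.004] y [ 0.998 -0.055  0.011] z [ 0.011  0.004 -1.   ] q [0.33 0.   1.67 0.   1.46 0.39]
[-251.1  185.5  134.1] [  0.7   0.2 -82.7] [ 0.2 -0.7 97.3]
```

carry_out --pt "-0.04 0.03 0 0 0 -8" --pt "-0.08 0.06 0 0 0 -17" --pt "-0.12 0.09 0 0 0 -26" --pt "-0.16 0.12 0 0 0 -36" --pt "-0.2 0.15 0 0 0 -46" --pt "-0.23 0.175 0 0 0 -56" --pt "-0.249 0.1899 0 0 0 -66" --pt "-0.249 0.1899 0.03 0 0 -75" --pt "-0.249 0.1899 0.07 0 0 -82.7" --pt "-0.249 0.1899 0.11 0 0 -82.7" --pt "-0.249 0.1899 0.126 0 0 -82.7" --pt "-0.249 0.1899 0.126 0 0 -82.7" --jaw 130

```text
t: 34.62
tool_pos: [0.6737, -0.032, 0.0585]
orientation: [-0.287, -3.125, -0.0]
force: [0.3, 0.3, -1.0]
opening: 0.0456
gripper_force: 0.0
```

Run:
```python
from h import *
for c in("top","side"):
    im=robot.read_camera(c); 
    for n,z in(("new_1",.018),("new_1",.048)):
      for o in look(c,n):
        if o["conf"]>.3: print(c,z,round(o["conf"],2),np.round(o["pixel"]),o["pixels"].sum(),rect(o["pixels"],c,z))
go((.6755,-.0322,.005),(.181,.983))
```

```text
top 0.018 0.7 [219. 203.] 213 [500.5 227.5 110.9  27.1  86.3]
top 0.018 0.57 [245. 164.] 190 [653.2 127.2 111.7  27.   20.5]
top 0.018 0.46 [176. 204.] 38 [508.2 384.2  22.9  19.   89.3]
top 0.048 0.7 [219. 203.] 213 [498.3 224.3 108.6  26.5  86.3]
top 0.048 0.57 [245. 164.] 190 [647.8 126.1 109.4  26.5  20.5]
top 0.048 0.46 [176. 204.] 38 [505.9 377.8  22.4  18.6  89.3]
side 0.018 0.67 [301. 212.] 189 [683.7 -47.5  90.8  50.3  -6.5]
side 0.018 0.45 [273. 187.] 115 [667.  119.6  85.6  35.8  26.6]
side 0.048 0.67 [301. 212.] 189 [656.6 -78.   88.1  48.8  -6.5]
side 0.048 0.45 [273. 187.] 115 [640.4  84.2  83.1  34.7  26.6]
t 34.92 tcp [676.3 -32.3  62.3] F [ 0.5 -0.3  0.5] open 0.0458 gf 0.0
toolx [-0.983  0.182 -0.003] y [0.182 0.983 0.   ] z [ 0.003 -0.    -1.   ] q [-0.12  0.44  1.4  -0.    1.29 -1.51]
[ 0.9 -0.1 57.3] [ 0.   0.2 -0. ] [  0.3  -0.  180. ]
```

carry_out --pt "0 0 0.025 0 0 0" --pt "0 0 0.045 0 0 0" --pt "0 0 0.054 0 0 0" --pt "0 0 0.0555 0 0 0" --pt "0 0 0.0555 0 0 0"

```text
t: 35.55
tool_pos: [0.6754, -0.0322, 0.0054]
orientation: [0.287, 3.128, -0.0]
force: [0.0, -0.1, 0.2]
opening: 0.0457
gripper_force: 0.0
```

carry_out --pt "0 0 0 0 0 0" --pt "0 0 0 0 0 0" --pt "0 0 0 0 0 0" --pt "0 0 0 0 0 0" --pt "0 0 0 0 0 0" --pt "0 0 -0.03 0 0 0" --pt "0 0 -0.08 0 0 0" --pt "0 0 -0.14 0 0 0" --pt "0 0 -0.18 0 0 0" --pt "0 0 -0.18 0 0 0" --jaw 255 --force 35

```text
t: 36.8
tool_pos: [0.6775, -0.0325, 0.19]
orientation: [0.286, 3.12, -0.0]
force: [0.7, -0.1, -0.6]
opening: 0.0256
gripper_force: 35.0
```

Run:
```python
from h import *
go((.4453,.2297,.034),(1,-.055))
a=robot.read_camera("top")[:,:,::-1]; b=robot.read_camera("side")[:,:,::-1]
a=cv2.resize(a[185:240,190:245],(400,400),interpolation=cv2.INTER_CUBIC)
b=cv2.resize(b[165:220,175:235],(400,367),interpolation=cv2.INTER_CUBIC)
cv2.imwrite("pics/k.png",np.hstack([a[:367],b]))
```

```text
t 36.80 tcp [677.5 -32.5 190. ] F [ 0.7 -0.1 -0.6] open 0.0256 gf 35.0
toolx [-0.983  0.182 -0.008] y [0.182 0.983 0.   ] z [ 0.008 -0.001 -1.   ] q [-0.12  0.35  1.29 -0.    1.5  -1.51]
[277.3 215.5 153.9] [ 0.4  0.4 82.7] [ -0.4   0.4 -97.3]
```

View pics/k.png

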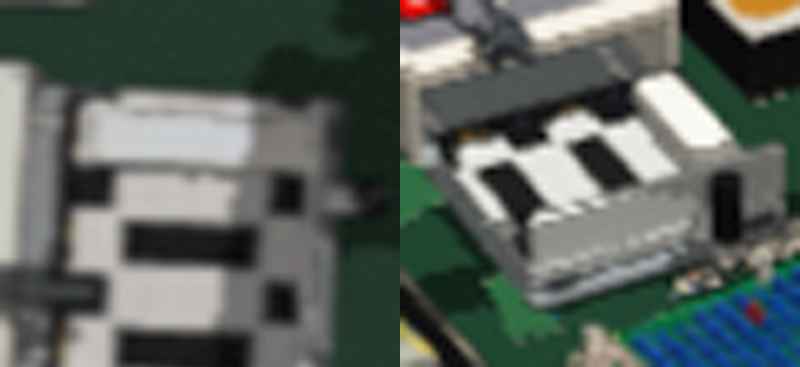

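The top crop shows the bar seated flat between bay 3's guides, centred at (195,137). Bay 2's slot is at (188,243), and the side view agrees.

carry_out --pt "0.033 0.027 0 0 0 6" --pt "0.066 0.054 0 0 0 15" --pt "0.1 0.08 0 0 0 25" --pt "0.135 0.107 0 0 0 35" --pt "0.17 0.135 0 0 0 45" --pt "0.2 0.16 0 0 0 55" --pt "0.23 0.185 0 0 0 65" --pt "0.26 0.205 0 0 0 75" --pt "0.2738 0.2156 0.03 0 0 82.7" --pt "0.2738 0.2156 0.07 0 0 82.7" --pt "0.2738 0.2156 0.093 0 0 82.7" --pt "0.2738 0.2156 0.093 0 0 82.7"

```text
t: 38.4
tool_pos: [0.4414, 0.2283, 0.0874]
orientation: [-2.28, -2.157, 0.012]
force: [-1.1, -1.3, -0.3]
opening: 0.0254
gripper_force: 35.0
```

carry_out --pt "0 0 0 0 0 0" --pt "0 0 0 0 0 0" --pt "0 0 0 0 0 0"

```text
t: 38.78
tool_pos: [0.4456, 0.2299, 0.0928]
orientation: [2.282, 2.159, 0.003]
force: [0.9, 0.2, -1.2]
opening: 0.0256
gripper_force: 35.0
```

Run:
```python
from h import *
go((.4455,.2297,.035),(1,-.055))
```

```text
t 38.77 tcp [445.6 229.9  92.8] F [ 0.9  0.2 -1.2] open 0.0256 gf 35.0
toolx [0.055 0.998 0.001] y [ 0.998 -0.055  0.002] z [ 0.002  0.001 -1.   ] q [ 0.37 -0.04  1.9   0.    1.28  0.43]
[-0.2 -0.2 57.8] [ 0.1 -0.  -0. ] [-1.0e-01 -1.0e-01  1.8e+02]
```

carry_out --pt "0 0 0.02 0 0 0" --pt "0 0 0.036 0 0 0" --pt "0 0 0.044 0 0 0" --pt "0 0 0.051 0 0 0" --pt "0 0 0.0555 0 0 0" --pt "0 0 0.0555 0 0 0"

```text
t: 39.52
tool_pos: [0.446, 0.2318, 0.0411]
orientation: [-2.28, -2.159, -0.005]
force: [-18.7, 0.7, 41.4]
opening: 0.0256
gripper_force: 35.0
```

carry_out --pt "0 0 0.001 0 0 0" --pt "0 0 0.001 0 0 0" --pt "0 0 0.001 0 0 0" --pt "0 0 -0.03 0 0 0" --pt "0 0 -0.09 0 0 0" --pt "0 0 -0.15 0 0 0" --pt "0 0 -0.15 0 0 0" --jaw 156

```text
t: 40.4
tool_pos: [0.4481, 0.2308, 0.1921]
orientation: [2.28, 2.156, 0.014]
force: [-0.6, 0.5, -0.0]
opening: 0.0363
gripper_force: 0.0
```

Run:
```python
from h import *
robot.read_camera("top")
for o in look("top","new_1"):
    if o["conf"]>.3: print(round(o["conf"],2),np.round(o["pixel"]),o["pixels"].sum(),rect(o["pixels"],"top",.018))
a=np.radians(21.5)
go((.652,.1268,.06),(-np.sin(a),np.cos(a)))
```

```text
0.53 [244. 164.] 183 [653.1 126.2 111.   25.1  22.5]
0.4 [225. 204.] 57 [500.3 197.3  34.2  22.8  89.3]
0.39 [228. 220.] 46 [ 4.454e+02  1.880e+02  2.650e+01  2.260e+01 -2.000e-01]
t 40.50 tcp [445.2 229.7 186.4] F [ 0.4 -0.5 -2. ] open 0.0362 gf 0.0
toolx [0.055 0.998 0.   ] y [ 0.998 -0.055  0.001] z [ 0.001  0.    -1.   ] q [ 0.37 -0.12  1.8  -0.    1.46  0.43]
[-91.3 212.1 126.5] [ 1.000e-01  0.000e+00 -1.147e+02] [ 0.  -0.  65.3]
```

The descent met a guide with 41 N, so I must see how that bar lies.

carry_out --pt "-0.06 -0.02 0 0 0 0" --pt "-0.12 -0.03 0 0 0 0" --pt "-0.18 -0.04 0 0 0 0" --pt "-0.24 -0.05 0 0 0 0" --pt "-0.3 -0.05 0 0 0 0" --pt "-0.3 -0.05 0 0 0 0"

```text
t: 41.25
tool_pos: [0.3765, -0.0707, 0.184]
orientation: [-2.289, -2.148, 0.004]
force: [-0.1, 0.6, 0.2]
opening: 0.0364
gripper_force: 0.0
```

Run:
```python
from h import *
a=robot.read_camera("top")[:,:,::-1]
for o in look("top","new_1"):
    if o["conf"]>.3: print("top",round(o["conf"],2),np.round(o["pixel"]),o["pixels"].sum(),rect(o["pixels"],"top",.048),rect(o["pixels"],"top",.056))
b=robot.read_camera("side")[:,:,::-1]
for o in look("side","new_1"):
    if o["conf"]>.3: print("side",round(o["conf"],2),np.round(o["pixel"]),o["pixels"].sum(),rect(o["pixels"],"side",.048))
a=cv2.resize(a[190:240,192:242],(400,400),interpolation=cv2.INTER_CUBIC)
b=cv2.resize(b[165:215,180:230],(400,400),interpolation=cv2.INTER_CUBIC)
cv2.imwrite("pics/m.png",np.hstack([a,b]))
st()
```

```text
top 0.75 [219. 203.] 188 [496.6 226.2 103.8  26.   89.3] [496.  225.3 103.3  25.9  89.3]
top 0.69 [218. 219.] 225 [446.7 228.  107.1  29.5  89.3] [446.4 227.2 106.5  29.3  89.3]
top 0.52 [246. 163.] 177 [648.5 125.2 107.2  24.1  23.2] [647.1 124.9 106.6  23.9  23.2]
side 0.48 [273. 190.] 98 [642.3  84.3  74.4  34.4  22.8]
t 41.45 tcp [377.9 -65.9 185. ] F [-0.6  0.3 -0.6] open 0.0360 gf 0.0
toolx [0.054 0.999 0.001] y [ 0.999 -0.054 -0.002] z [-0.002  0.001 -1.   ] q [-0.31 -0.48  2.09  0.    1.53 -0.25]
```

View pics/m.png

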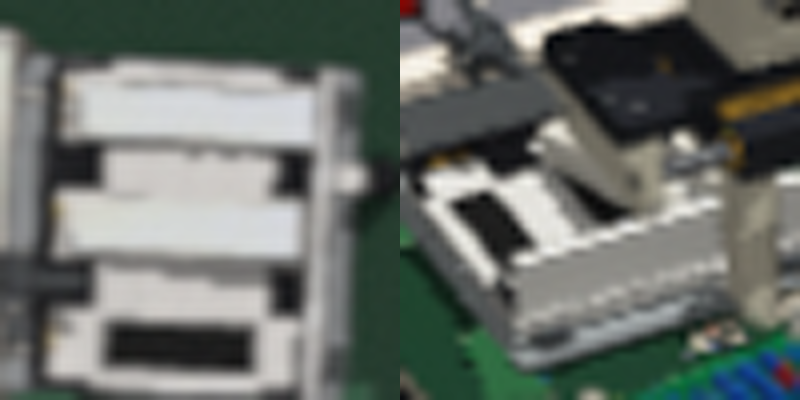

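The top crop shows bar 3 at (195,110) and bar 2 at (180,230) nearly parallel, with bar 2 perhaps a few mm towards the hood. The gripper hides it in the side view, so I'll move clear and compare outlines numerically.

carry_out --pt "0 0.06 0 0 0 0" --pt "-0.01 0.12 0 0 0 0" --pt "-0.03 0.18 0 0 0 0" --pt "-0.04 0.22 0 0 0 0" --pt "-0.04 0.24 0 0 0 0" --pt "-0.04 0.24 0 0 0 0"

```text
t: 42.2
tool_pos: [0.6166, -0.1177, 0.1847]
orientation: [-2.277, -2.162, 0.001]
force: [-0.8, -0.2, -0.6]
opening: 0.036
gripper_force: 0.0
```

```bash
cat > fit.py <<'E'
from h import *
from scipy.optimize import differential_evolution
def box(p,sub=4):
    x,y,zf,zr,yaw=p  # mm centre, heights of underside at front/rear ends, yaw of long axis deg from sx
    a=np.radians(86.85+yaw); u=np.array([np.cos(a),np.sin(a)]); v=np.array([u[1],-u[0]])
    P=[]
    for l,z in((-56.5,zf),(56.5,zr)):
        for w in(-13,13):
            for dz in(0,18): P.append([*(np.array([x,y])+u*l+v*w),z+dz])
    return np.array(P)/1000
def sil(cam,p,x0,y0,w,h,sc=4):
    q=np.array([proj(cam,X) for X in box(p)]); m=np.zeros((h*sc,w*sc),np.uint8)
    cv2.fillConvexPoly(m,cv2.convexHull((((q-[x0,y0]+.5)*sc)-.5).round().astype(np.int32)),1)
    return cv2.resize(m.astype(np.float32),(w,h),interpolation=cv2.INTER_AREA)
E
python3 - <<'E'
from fit import *
im={}
for c in("top","side"):
    im[c]=robot.read_camera(c); L=look(c,"new_1"); L+=look(c,"tested_1")
    for o in L:
        if o["conf"]>.3: 
            cc=np.round(o["pixel"]); print(c,round(o["conf"],2),cc,o["pixels"].sum(),rect(o["pixels"],c,.048))
            if c=="side" and cc[0]<235 and o["pixels"].sum()<400:
                m=o["pixels"]
                for name,x,y in(("bay2",445.3,229.5),("bay3",500.3,226.5),("bay1",390.4,232.5)):
                  for zf,zr in((30,30),(30,38),(38,38),(30,45),(38,30)):
                    s=sil(c,(x,y,zf,zr,0),0,0,512,384)
                    i=np.minimum(s,m).sum()/np.maximum(s,m).sum()
                    if i>.3: print("   ",name,zf,zr,round(i,3))
np.savez("im.npz",**im)
st()
E
```

```text
top 0.78 [218. 203.] 227 [496.6 228.  107.5  33.4  89.3]
top 0.77 [246. 162.] 181 [647.8 125.1 105.7  24.6  22.5]
top 0.68 [216. 221.] 179 [446.7 228.1 107.1  22.1  89.3]
top 0.68 [392. 239.] 109 [ 365.7 -424.6  111.1   15.2  -36.1]
top 0.67 [362. 214.] 130 [ 449.1 -305.9   63.8   26.    89.3]
side 0.63 [206. 185.] 132 [449.8 228.8  88.8  40.6 -77.2]
    bay2 30 30 0.44
    bay2 30 38 0.445
    bay2 38 38 0.517
    bay2 30 45 0.433
    bay2 38 30 0.528
side 0.53 [273. 192.] 76 [641.   84.6  69.7  28.2  25.8]
side 0.51 [214. 186.] 122 [490.6 224.8  94.9  32.4  88.1]
    bay3 30 30 0.586
    bay3 30 38 0.501
    bay3 38 38 0.477
    bay3 30 45 0.428
    bay3 38 30 0.569
side 0.9 [292. 277.] 286 [ 422.8 -322.9  114.6   30.5  -86.4]
side 0.55 [304. 271.] 338 [ 478.3 -320.4  117.    40.5   88.9]
t 42.50 tcp [ 615.3 -119.7  186.5] F [ 0.4 -0.4  0.3] open 0.0361 gf 0.0
toolx [ 0.055  0.999 -0.   ] y [ 0.999 -0.055  0.   ] z [ 0. -0. -1.] q [-0.27  0.22  1.45 -0.    1.47 -0.22]
```

Run:
```python
from fit import *
im=np.load("im.npz")["top"].astype(int).sum(2)
# bay1 dark slot: fractional darkness centroid
sub=im[226:240,203:227]; 
bg=np.percentile(sub,80); d=np.clip((bg-sub)/(bg-np.percentile(sub,2)),0,1)
ys,xs=np.mgrid[226:240,203:227]
m=(d>.35).astype(np.uint8); n,lab,stt,cen=cv2.connectedComponentsWithStats(m)
print(stt.tolist(),np.round(cen,1).tolist())
k=1+np.argmax(stt[1:,4]); w=d*(cv2.dilate((lab==k).astype(np.uint8),np.ones((3,3)))>0)
c=((xs*w).sum()/w.sum(),(ys*w).sum()/w.sum()); print("slot1",np.round(c,2),w.sum(),[np.round(plane("top",c,z)*1000,1) for z in(.03,.02)])
print("bar2 top",[np.round(plane("top",(213.8,218.06),z)*1000,1) for z in(.048,.056)])
print("slot2 k",np.round(plane("top",(215.37,218.0),.03)*1000,1))
S=np.load("im.npz")["side"]
print(S[172:200,196:224].mean(2).astype(int)//10)
```

```text
[[0, 0, 24, 13, 175], [0, 0, 1, 2, 2], [22, 0, 2, 4, 5], [2, 4, 19, 7, 126], [0, 12, 24, 2, 28]] [[11.6, 5.4], [0.0, 0.5], [22.8, 1.2], [11.2, 6.9], [10.8, 12.9]]
slot1 [213.95 232.89] 107.84166666666667 [array([392. , 235.8,  30. ]), array([392. , 236.9,  20. ])]
bar2 top [array([446.5, 234.3,  48. ]), array([446.2, 233.4,  56. ])]
slot2 k [447.3 230.5  30. ]
[[13 13 13 10  8  7  8  8  9 11 10  8  8  8  9 10 10 10 10 13 11  5  4  3
   1  0  1  1]
 [ 9  8  8  8  8  8  8  8  8 10 10  9  8  8  8  9 10 11 10 12 11  5  4  4
   3  1  1  1]
 [ 8  8  8  8  8  8  8  8  8  8 10 11  9  8  8  9 10  9  9  9  8  5  4  4
   4  3  1  1]
 [ 8  8  8  8  8  8  8  8  8  8 10 11 10  7  7  7  8 12 14 11  5  4  4  4
   4  4  3  1]
 [ 8  8  8  8  8  8  8  8  8  7  6  7  7  6 11 16 18 22 24 22 14  6  4  4
   4  5  4  3]
 [ 8  8  8  8  8  7  7  7  6  5  4  2  2  7 20 24 24 24 24 24 22 14  6  4
   4  4  4  4]
 [ 8  8  7  7  7  7  6  4  2  2  2  2  1  6 15 22 24 24 24 24 24 22 15  6
   4  4  4  4]
 [ 7  6  6  9 11 14 15 12  6  2  2  2  3  6 11 17 23 24 24 24 24 24 23 14
   5  4  4  4]
 [ 3  7 14 19 22 23 23 22
[... 1055 characters left out ...]
2 20 14 12 10  6  3  4 10 13 15 18 21 22 21 16 14 14 14 14 13
  11  4  2  2]
 [21 22 22 22 22 19 12 13 14 14 15 20 23 22 19 15 13 14 14 14 14 13 13 13
  10  4  1  1]
 [15 22 22 22 22 20 18 19 20 22 22 18 14 14 14 14 14 14 13 13 13 13 13 13
  10  4  1  1]
 [ 9 19 22 21 23 22 22 21 17 14 14 14 14 14 13 13 13 13 13 13 13 13 13 13
  11  4  1  1]
 [16 20 23 22 19 15 14 14 14 14 14 14 14 14 13 13 13 14 14 13 13 13 13 14
  12  5  1  1]
 [22 18 14 14 14 14 14 14 14 14 14 14 14 14 14 14 14 13 14 14 14 15 15 17
  16  8  1  1]
 [14 14 14 14 14 14 14 14 14 14 14 14 14 14 14 14 14 14 15 16 17 18 17 17
  17  7  1  1]
 [14 14 14 14 14 14 14 14 14 14 14 14 14 15 14 15 17 17 17 17 14 14 12 11
  10  4  1  1]]
```

Run:
```python
from fit import *
from scipy.optimize import least_squares
def top(p): return box(p)[[1,3,5,7]]  # front w-, front w+, rear w-, rear w+
for n,p in(("bay2 flat",(445.5,232,30,30,0)),("front up8",(445.5,232,38,30,0)),("up8",(445.5,232,38,38,0)),("bay3 flat",(500,227,30,30,0))):
    print(n,[np.round(proj("side",X),1).tolist() for X in top(p)])
obs=np.array([[208.5,188.5],[214.5,186],[197.5,181],[203,178.8]])
f=lambda p:np.concatenate([(np.array([proj("side",X) for X in top(p)])-obs).ravel(), [(p[0]-445.5)/3,(p[1]-233)/3]])
print(np.round(least_squares(f,(445.5,232,32,32,0)).x,1))
```

```text
bay2 flat [[208.7, 193.8], [215.1, 191.9], [195.5, 178.9], [201.8, 177.1]]
front up8 [[208.6, 192.0], [215.0, 190.0], [195.5, 178.9], [201.8, 177.1]]
up8 [[208.6, 192.0], [215.0, 190.0], [195.4, 177.1], [201.7, 175.3]]
bay3 flat [[222.3, 190.0], [228.6, 188.1], [208.8, 175.4], [214.8, 173.7]]
[447.4 232.   54.7  19.6  -3.1]
```

Run:
```python
from h import *
r=plane("top",(198.4,218),.05);f=plane("top",(229.3,219.3),.078);print(np.round(r*1000),np.round(f*1000),np.round((r+f)*500))
go((.4455,.232,.12),(1,-.055))
```

```text
[447. 291.  50.] [440. 175.  78.] [444. 233.  64.]
t 42.50 tcp [ 615.3 -119.7  186.5] F [ 0.4 -0.4  0.3] open 0.0361 gf 0.0
toolx [ 0.055  0.999 -0.   ] y [ 0.999 -0.055  0.   ] z [ 0. -0. -1.] q [-0.27  0.22  1.45 -0.    1.47 -0.22]
[ 341.9 -188.7   66.5] [0. 0. 0.] [  -0.    0. -180.]
```

carry_out --pt "0.06 -0.03 0 0 0 0" --pt "0.12 -0.06 0 0 0 0" --pt "0.17 -0.095 0 0 0 0" --pt "0.22 -0.13 0 0 0 0" --pt "0.28 -0.16 0 0 -5 0" --pt "0.32 -0.18 0 0 -10 0" --pt "0.341 -0.1887 0.02 0 -14 0" --pt "0.341 -0.1887 0.06 0 -14 0" --pt "0.341 -0.1887 0.085 0 -14 0" --pt "0.341 -0.1887 0.085 0 -14 0" --pt "0.341 -0.1887 0.085 0 -14 0"

```text
t: 43.88
tool_pos: [0.4468, 0.2306, 0.1027]
orientation: [2.152, 2.035, -0.262]
force: [0.8, 0.6, 0.3]
opening: 0.0363
gripper_force: 0.0
```

Run:
```python
from h import *
go((.4455,.231,.051))
```

```text
t 43.88 tcp [446.8 230.6 102.7] F [0.8 0.6 0.3] open 0.0363 gf 0.0
toolx [ 0.054  0.969 -0.241] y [ 0.998 -0.056  0.002] z [-0.012 -0.241 -0.971] q [ 0.53  0.1   1.75 -0.21  1.42  0.63]
[12.7 -1.4 50.1]
```

carry_out --pt "0.005 0 0.02 0 0 0" --pt "0.009 -0.0005 0.036 0 0 0" --pt "0.0115 -0.0005 0.045 0 0 0" --pt "0.0125 -0.0005 0.049 0 0 0" --pt "0.0125 -0.0005 0.049 0 0 0"

```text
t: 44.5
tool_pos: [0.4458, 0.2308, 0.0507]
orientation: [2.152, 2.036, -0.264]
force: [0.3, -0.6, 0.0]
opening: 0.0359
gripper_force: 0.0
```

carry_out --pt "0 0 0 0 0 0" --pt "0 0 0 0 0 0" --pt "0 0 0 0 0 0" --pt "0 0 0 0 0 0" --pt "-0.005 0 -0.02 0 0 0" --pt "-0.0125 0 -0.049 0 0 0" --pt "-0.0175 0 -0.07 0 0 0" --pt "-0.0175 0 -0.07 0 5 0" --pt "-0.0175 0 -0.07 0 14 0" --pt "-0.0175 0 -0.07 0 14 0" --pt "-0.0175 0 -0.07 0 14 0" --jaw 255

```text
t: 45.88
tool_pos: [0.4457, 0.2304, 0.1228]
orientation: [2.282, 2.157, -0.003]
force: [-0.8, -0.3, -0.8]
opening: 0.0255
gripper_force: 35.0
```

Run:
```python
from h import *
st()
S=robot.read_camera("side"); T=robot.read_camera("top")
np.savez("im2.npz",side=S,top=T)
for c in("side","top"):
  robot.read_camera(c)
  for o in look(c,"new_1"):
    if o["conf"]>.2: print(c,round(o["conf"],2),np.round(o["pixel"]),o["pixels"].sum())
p0=proj("side",[.4455,.231,.13]).astype(int);print(p0)
print("\n".join(" ".join("%2d"%v for v in r) for r in S[p0[1]-8:p0[1]+22,p0[0]-8:p0[0]+24].mean(2).astype(int)//10))
```

```text
t 45.88 tcp [445.7 230.4 122.8] F [-0.8 -0.3 -0.8] open 0.0255 gf 35.0
toolx [ 0.056  0.998 -0.002] y [ 0.998 -0.056 -0.   ] z [-0.    -0.002 -1.   ] q [ 0.38 -0.07  1.87 -0.    1.34  0.43]
side 0.51 [271. 190.] 69
side 0.46 [208. 174.] 110
top 0.53 [243. 165.] 176
top 0.51 [229. 202.] 57
[204 166]
10 10 11 12 14 13  9  7 11 13 10  4  3  8 11 11  7  2 11 18 21 21 20 20 19 18 19 20 20 18 17 20
 8 10 11 13 14 13 10  7  9 12 10  5  3  8 10 11  7  1  2 10 18 20 21 21 21 21 21 21 21 21 19 18
11 10 12 14 13 11  8  6  6 10 10  5  2  7 11 11  7  1  1  2 10 17 20 21 21 21 21 21 21 21 21 21
11 10 12 12 11 10  9  9 11 13 10  5  2  7 11 11 10  7  1  0  3  8 16 20 21 21 21 21 21 21 21 21
11 10 10 11 11 10 11 13 13 13 10  5  2  7 11 11 16 18  9  1  1  2  8 16 20 21 20 20 20 20 19 18
11 10 10 10 11 10 11 14 13 13 10  4  2  7 11 11 16 22 19  7  1  1  3  8 16 20 20 17 15 14 12 12
12 11 10 11 11  9 11 14 14 13 11  5  2  7 11 13 17 18 18 17  7  0  1  1  8 16 19 16 13 12 12 12
12 10 10 11 11  9 11 14 14 14 13  9  3  7 12 14 17 20 20 19 14  1  1  1  1  8 16 19 16 12 12 12
13 11 11 11 11 10 12 15 15 14 14
[... 1379 characters left out ...]
4 22 12  5  4  4  4  4  4  4
 3  4  4  5  6  7  8  6  2  1  1  2  2  2  7 11 12 18 23 24 24 24 24 24 22 12  5  4  4  4  4  4
 4  6  7  8 10 12 12 10  6  2  2  6 10 12 12 11 11 13 20 24 24 24 24 24 24 22 12  4  4  4  4  4
 9 12 12 12 12 12 12 12 10  7  7 12 20 22 20 14 11 11 14 20 24 24 24 24 24 24 22  9  4  4  4  4
 7 13 14 12 12 11 11 10 10 11 12 12 17 22 22 20 14 11 11 14 21 24 24 24 24 24 24 19  9  4  4  4
 4 15 17 11 10  8  5  4  2  7 11 12 12 17 22 22 19 11 11 12 15 22 24 24 24 24 24 24 19  9  4  4
 7 10 11  7  3  1  1  1  1  4  9 12 12 14 19 22 20 14 12 12 11 16 22 24 24 24 24 24 24 18  8 11
12 11 12 10  5  2  2  2  2  3  7 11 14 19 22 22 22 20 14 11 12 12 16 22 24 24 24 24 24 22 17 19
```

Run:
```python
from fit import *
for dy in(-3,0,3,6):
  for zu in(114,118):
    P=box((445.7,230.4+dy,zu,zu,0)); print(dy,zu,"FL top",np.round(proj("side",P[1]),1),"FR top",np.round(proj("side",P[3]),1),"FL bot",np.round(proj("side",P[0]),1),"RL top",np.round(proj("side",P[5]),1))
# bay3 bar reference with placed TCP 227.0,499.1
P=box((499.5,227,30,30,0));print("bay3 pred FL,RL,RR",[np.round(proj("side",P[i]),1) for i in(1,5,7)])
```

```text
-3 114 FL top [208.6 174.8] FR top [215.2 172.9] FL bot [208.7 179.1] RL top [195.1 160.3]
-3 118 FL top [208.5 173.9] FR top [215.2 172. ] FL bot [208.7 178.2] RL top [195.  159.4]
0 114 FL top [208.2 174.4] FR top [214.8 172.5] FL bot [208.3 178.7] RL top [194.7 160. ]
0 118 FL top [208.1 173.5] FR top [214.7 171.6] FL bot [208.3 177.8] RL top [194.6 159. ]
3 114 FL top [207.7 174.1] FR top [214.3 172.2] FL bot [207.9 178.3] RL top [194.3 159.6]
3 118 FL top [207.7 173.1] FR top [214.3 171.2] FL bot [207.9 177.4] RL top [194.3 158.7]
6 114 FL top [207.3 173.7] FR top [213.9 171.8] FL bot [207.5 177.9] RL top [193.9 159.3]
6 118 FL top [207.3 172.7] FR top [213.9 170.8] FL bot [207.5 177. ] RL top [193.9 158.3]
bay3 pred FL,RL,RR [array([222.2, 190. ]), array([208.7, 175.4]), array([214.7, 173.7])]
```

Run:
```python
from fit import *
T=np.load("im2.npz")["top"];T1=np.load("im.npz")["top"]
P=box((445.7,230.4,114,114,0));print("pred front top L,R",[np.round(proj("top",P[i]),2) for i in(1,3)],"bot",[np.round(proj("top",P[i]),2) for i in(0,2)])
for r in range(211,226): print(r,"held",(T[r,216:240].mean(1)//10).astype(int),"before",(T1[r,216:240].mean(1)//10).astype(int))
for r in(231,232,233,234): print(r,(T[r,194:240].mean(1)//10).astype(int))
for n,y in(("bay1 +60.5 front",234.6),): 
    for z in(.03,.038,.062): print(z,[np.round(proj("top",np.array([390.4,y,0])/1000+np.array([.055,.998,0])*l+[0,0,z]),2) for l in(-.0605,-.039,.039,.0605)])
```

```text
pred front top L,R [array([228.24, 221.86]), array([228.63, 214.37])] bot [array([228.63, 221.99]), array([229.01, 214.6 ])]
211 held [12 14 16 15 12  9  7 10 16 18 13  6  3  3  7 15 18 17 17 19 18 13  6  3] before [19 19 19 19 19 19 19 19 19 18 13  6  3  2  7 14 18 16 17 18 17 12  6  3]
212 held [13 14 16 16 13 10  8  9 15 16 11  5  3  3  8 16 19 17 18 20 19 13  6  3] before [19 19 19 19 19 19 19 19 19 16 10  5  3  2  7 15 18 17 17 19 18 13  6  2]
213 held [13 14 16 16 15 11  8  8 11 11  8  4  3  3  8 16 18 16 16 18 15 11  5  3] before [19 19 19 19 19 19 19 19 18 14  8  4  3  3  7 15 17 15 16 17 15 10  5  2]
214 held [14 12 14 16 16 12  8  7 10 12 12 11 10  8  9 15 17 13 11 11  8  5  3  2] before [19 19 19 19 19 19 19 19 18 15 11  9  8  7  8 15 16 13 11 10  8  5  3  2]
215 held [15 12 13 16 16 13  9  7 10 16 19 19 18 14 12 16 16 13 11  8  5  3  2  2] before [19 19 19 20 20 19 19 19 19 18 17 16 16 13 11 15 16 13 10  8  4  2  2  2]
216 held [16 13 12 14 16 15 11  7  9 17 20 21 20 16 12 16 16 13 10  7  4  2  2  3] before [20 20 20 20 20 20 20 20 20 20 20 20 19 16 13 15 16 12 10  7  4  
[... 1684 characters left out ...]
2  2  2  2  3  6  8  7
  4  7 13 16 16 13 12 14 16 15 11  8  9 12 12 12 12  9  5  4  4  4]
233 [ 8  6  4  3  4  4  3  4  7 10  8  4  2  1  1  1  2  3  3  3  3  6  8  7
  5  6 12 16 16 14 12 14 16 16 13  9  7  9  9  9  9  7  5  4  4  4]
234 [ 8  6  4  3  4  4  3  4  8 10  8  4  1  1  2  2  2  2  3  3  3  5  8  7
  5  4  9 14 16 15 12 13 16 16 15 11  8  7  7  7  7  6  5  4  4  4]
0.03 [array([230.5 , 234.01]), array([224.74, 233.76]), array([203.8 , 232.88]), array([198.02, 232.64])]
0.038 [array([230.35, 234.02]), array([224.55, 233.78]), array([203.5 , 232.89]), array([197.69, 232.65])]
0.062 [array([229.89, 234.06]), array([223.99, 233.81]), array([202.57, 232.91]), array([196.66, 232.66])]
```

carry_out --pt "0.003 0.0005 0.02 0 0 0" --pt "0.0052 0.0005 0.035 0 0 0" --pt "0.0052 0.0005 0.042 0 0 0" --pt "0.0052 0.0005 0.048 0 0 0" --pt "0.0052 0.0005 0.054 0 0 0" --pt "0.0052 0.0005 0.058 0 0 0"

```text
t: 46.92
tool_pos: [0.4467, 0.2359, 0.0647]
orientation: [2.282, 2.159, 0.0]
force: [1.0, -0.7, -0.9]
opening: 0.0255
gripper_force: 35.0
```

carry_out --pt "0 0 0.005 0 0 0" --pt "0 0 0.009 0 0 0" --pt "0 0 0.012 0 0 0" --pt "0 0 0.012 0 0 0"

```text
t: 47.42
tool_pos: [0.4463, 0.2359, 0.0525]
orientation: [-2.282, -2.159, 0.001]
force: [0.3, -0.3, -1.3]
opening: 0.0256
gripper_force: 35.0
```

carry_out --pt "0 0 0.003 0 0 0" --pt "0 0 0.006 0 0 0" --pt "0 0 0.008 0 0 0" --pt "0 0 0.008 0 0 0"

```text
t: 47.92
tool_pos: [0.4463, 0.2359, 0.0446]
orientation: [-2.282, -2.159, 0.001]
force: [0.5, 0.0, -1.5]
opening: 0.0258
gripper_force: 35.0
```

carry_out --pt "0 0 0.002 0 0 0" --pt "0 0 0.004 0 0 0" --pt "0 0 0.004 0 0 0"

```text
t: 48.3
tool_pos: [0.4464, 0.2359, 0.0406]
orientation: [-2.282, -2.159, 0.001]
force: [0.6, -0.2, -0.1]
opening: 0.0257
gripper_force: 35.0
```

carry_out --pt "0 0 0.001 0 0 0" --pt "0 0 0.002 0 0 0" --pt "0 0 0.002 0 0 0"

```text
t: 48.68
tool_pos: [0.4466, 0.236, 0.0389]
orientation: [2.282, 2.159, 0.0]
force: [-0.4, -0.2, 0.5]
opening: 0.0258
gripper_force: 35.0
```

carry_out --pt "0 0 0.001 0 0 0" --pt "0 0 0.0015 0 0 0" --pt "0 0 0.0015 0 0 0"

```text
t: 49.05
tool_pos: [0.4468, 0.2361, 0.0378]
orientation: [2.282, 2.159, 0.001]
force: [-1.5, -1.7, 4.7]
opening: 0.0256
gripper_force: 35.0
```

carry_out --pt "0 0 0 0 0 0" --pt "0 0 0 0 0 0" --pt "0 0 0 0 0 0" --pt "0 0 -0.02 0 0 0" --pt "0 0 -0.07 0 0 0" --pt "0 0 -0.13 0 0 0" --pt "0 0 -0.15 0 0 0" --pt "-0.06 0.05 -0.15 0 0 0" --pt "-0.12 0.1 -0.15 0 0 0" --pt "-0.18 0.13 -0.15 0 0 0" --pt "-0.24 0.15 -0.15 0 0 0" --pt "-0.28 0.17 -0.15 0 0 0" --jaw 156

```text
t: 50.55
tool_pos: [0.5947, -0.0386, 0.1872]
orientation: [-2.282, -2.159, -0.0]
force: [0.6, 0.1, -0.1]
opening: 0.0364
gripper_force: 0.0
```

Run:
```python
from fit import *
S=robot.read_camera("side"); 
for c in("side","top"):
  T=robot.read_camera(c)
  for o in look(c,"new_1"):
    if o["conf"]>.3: print(c,round(o["conf"],2),np.round(o["pixel"]),o["pixels"].sum(),rect(o["pixels"],c,.048 if o["pixel"][0]<235 else .018))
np.savez("im3.npz",top=T,side=S)
print("\n".join(" ".join("%2d"%v for v in r) for r in S[174:196,194:226].mean(2).astype(int)//10))
print("\n".join("%d "%i+" ".join("%2d"%v for v in T[i,196:236].mean(1).astype(int)//10) for i in range(198,227)))
st()
```

```text
side 0.6 [272. 190.] 99 [668.5 118.6  79.8  32.5  26.5]
side 0.57 [205. 186.] 93 [438.1 226.6  85.5  28.2  89.3]
top 0.69 [216. 202.] 201 [498.4 227.8 108.6  26.1  86.3]
top 0.65 [215. 220.] 209 [445.8 229.8 111.3  28.6  83.8]
top 0.45 [244. 163.] 177 [652.3 126.  109.4  24.4  23.6]
 5  7  8  8  8  8  8  8  8  8  8  8 10 11  9  8  8  9  9  9  9  9  8  5  4  4  4  3  1  1  1  0
 8  8  8  8  8  8  8  8  8  8  8  8 10 11 10  7  7  7  8 12 14 11  6  4  4  4  4  4  3  1  0  1
 8  8  8  8  8  8  8  8  8  8  8  7  6  7  7  6 11 16 18 22 24 22 14  6  4  4  4  4  4  3  1  0
 8  8  8  8  8  8  8  7  7  7  6  4  4  2  2  7 20 24 24 24 24 24 22 14  6  4  4  4  4  4  3  1
 8  8  8  8  8  9 11 13 12  5  2  2  1  1  2  6 15 22 24 24 24 24 24 22 14  6  4  4  4  4  4  3
 7  7  8 12 15 17 20 23 22 14  3  3  2  2  2  6 10 17 23 24 24 24 24 24 22 14  5  4  4  4  4  4
 5  4  8 20 24 24 24 24 24 22 11  3  2  2  2  3  9 12 18 23 24 24 24 24 24 22 13  5  4  4  4  4
 2  2  6 18 24 24 24 24 24 24 22 12  3  2  2  2  8 12 13 18 23 24 24 24 24 24 22 13  5  4  4  4
 2  2  7 12 20 24 24 24 24 24 24 22  9  7 10 12 
[... 4377 characters left out ...]
 10 10  8  7  7  5
223  5  4  4  4  4  4  3  7 14 17 17 18 17 17 17 17 16 16 17 17 15 13 13 15 14 13 13 13 13 10  7  6  7  8  9 10  8  7  7  5
224  6  6  6  6  6  5  5  8 15 18 19 19 19 19 19 19 18 18 19 19 18 18 18 18 18 18 18 18 17 12  6  3  3  5  8 10  8  7  7  5
225  6  6  6  6  6  6  5  8 15 18 19 19 19 18 19 19 19 19 19 19 19 19 19 19 19 19 19 19 18 13  6  1  1  3  7  9  8  7  6  5
226  4  3  3  4  3  3  4  8 15 18 19 19 19 18 19 19 19 19 19 19 19 19 19 19 19 19 19 19 18 13  6  1  1  3  8 10  8  7  6  4
t 50.80 tcp [594.  -36.6 186.9] F [ 0.3 -0.4  0.4] open 0.0363 gf 0.0
toolx [0.056 0.998 0.001] y [ 0.998 -0.056 -0.001] z [-0.001  0.001 -1.   ] q [-0.15  0.13  1.54  0.    1.47 -0.09]
```

Both bars now look seated and flat. The side profile of bar 2 reaches the front plate just as bar 3's does. On to the last bar.

carry_out --pt "0.04 0.012 0 0 0 10" --pt "0.08 0.025 0 0 0 20" --pt "0.12 0.037 0 0 0 30" --pt "0.15 0.048 0 0 0 40" --pt "0.1667 0.0512 0.03 0 0 50" --pt "0.1667 0.0512 0.07 0 0 60" --pt "0.1667 0.0512 0.1 0 0 64.8" --pt "0.1667 0.0512 0.127 0 0 64.8" --pt "0.1667 0.0512 0.127 0 0 64.8" --pt "0.1667 0.0512 0.127 0 0 64.8" --jaw 130

```text
t: 52.05
tool_pos: [0.6549, 0.1281, 0.0617]
orientation: [-3.083, -0.603, -0.002]
force: [-0.6, 0.2, 0.5]
opening: 0.0457
gripper_force: 0.0
```

Run:
```python
from h import *
a=np.radians(22)
go((.6545,.127,.0055),(np.sin(a),-np.cos(a)))
robot.read_camera("side")
for o in look("side","new_1"):
    if o["conf"]>.3: print(round(o["conf"],2),np.round(o["pixel"]),o["pixels"].sum(),rect(o["pixels"],"side",.018))
```

```text
t 52.05 tcp [654.9 128.1  61.7] F [-0.6  0.2  0.5] open 0.0457 gf 0.0
toolx [0.926 0.376 0.001] y [ 0.376 -0.926  0.   ] z [ 0.001  0.    -1.   ] q [0.12 0.42 1.43 0.   1.28 1.3 ]
[-0.9  0.9 56.2] [ 0.  -0.1  0.1] [ 1.000e-01  0.000e+00 -1.799e+02]
```

carry_out --pt "0 0.001 0.025 0 0 0" --pt "0 0.001 0.045 0 0 0" --pt "0 0.001 0.053 0 0 0" --pt "0 0.001 0.0555 0 0 0" --pt "0 0.001 0.0555 0 0 0"

```text
t: 52.78
tool_pos: [0.6554, 0.1261, 0.0053]
orientation: [3.084, 0.6, 0.001]
force: [1.4, 1.1, -0.1]
opening: 0.0455
gripper_force: 0.0
```

carry_out --pt "0 0 0 0 0 0" --pt "0 0 0 0 0 0" --pt "0 0 0 0 0 0" --pt "0 0 0 0 0 0" --pt "0 0 0 0 0 0" --pt "0 0 -0.03 0 0 0" --pt "0 0 -0.08 0 0 0" --pt "0 0 -0.14 0 0 0" --pt "0 0 -0.18 0 0 0" --pt "0 0 -0.18 0 0 0" --jaw 255 --force 35

```text
t: 54.02
tool_pos: [0.6576, 0.1264, 0.1901]
orientation: [3.083, 0.6, 0.013]
force: [-0.8, 0.1, -0.2]
opening: 0.0253
gripper_force: 35.0
```

Run:
```python
from h import *
go((.391,.234,.123),(1,-.055))
```

```text
t 54.02 tcp [657.6 126.4 190.1] F [-0.8  0.1 -0.2] open 0.0253 gf 35.0
toolx [0.927 0.375 0.008] y [ 0.375 -0.927  0.002] z [ 0.008  0.001 -1.   ] q [ 0.11  0.32  1.32 -0.    1.49  1.3 ]
[-207.3 -199.9   65. ] [  0.4  -0.3 -64.8] [ -0.4  -0.4 115.2]
```

carry_out --pt "-0.035 -0.034 0 0 0 -8" --pt "-0.07 -0.068 0 0 0 -16" --pt "-0.105 -0.1 0 0 0 -25" --pt "-0.14 -0.135 0 0 0 -35" --pt "-0.17 -0.165 0 0 0 -45" --pt "-0.195 -0.188 0 0 0 -55" --pt "-0.2049 -0.1982 0.02 0 0 -64.8" --pt "-0.2049 -0.1982 0.05 0 0 -64.8" --pt "-0.2049 -0.1982 0.06 0 0 -64.8" --pt "-0.2049 -0.1982 0.06 0 0 -64.8" --pt "-0.2049 -0.1982 0.06 0 0 -64.8" --pt "-0.2049 -0.1982 0.06 0 0 -64.8"

```text
t: 55.52
tool_pos: [0.3915, 0.2331, 0.1259]
orientation: [2.282, 2.158, 0.002]
force: [0.2, -0.5, -0.6]
opening: 0.0255
gripper_force: 35.0
```

Run:
```python
from fit import *
s,R=st(); x,y,z=s["tool_pos"]*1000
T=robot.read_camera("top")
P=box((x,y,z-5.5,z-5.5,0));print("pred front top",[np.round(proj("top",P[i]),2) for i in(1,3)])
print("\n".join("%d "%i+" ".join("%2d"%v for v in T[i,216:240].mean(1).astype(int)//10) for i in range(224,242)))
```

```text
t 55.52 tcp [391.5 233.1 125.9] F [ 0.2 -0.5 -0.6] open 0.0255 gf 35.0
toolx [0.056 0.998 0.001] y [ 0.998 -0.056  0.001] z [ 0.002  0.001 -1.   ] q [ 0.42 -0.21  1.99 -0.    1.36  0.48]
pred front top [array([227.36, 237.61]), array([227.75, 230.03])]
224 14 11  6  6 12 17 18 19 18 13  6  4  4  6 13 17 15 12 12  9  5  4  4  4
225 14 11  8  6 11 17 20 20 19 14  6  3  3  5 12 17 15 12 12  9  5  4  4  4
226 14 13 10  6  9 15 19 20 19 13  6  3  2  6 13 17 15 13 12  9  5  4  4  4
227 15 14 11  7  6 12 17 19 17 12  5  3  3  7 15 19 15 13 12  9  5  4  4  5
228 16 14 13 10  6  8 15 19 17 12  6  4  3  8 16 19 15 12 12  9  5  4  4  4
229 16 15 13 11  7  6 12 17 18 14 10  9  8  9 16 18 15 12 12  9  5  4  4  4
230 16 16 14 12  9  6  9 15 17 17 17 16 13 12 17 17 14 12 12  8  5  4  4  4
231 16 16 15 12  9  6  8 15 19 20 20 18 14 12 16 17 14 13 12  8  5  4  4  4
232 15 16 15 12 10  8  7 13 19 21 21 18 13 12 16 17 13 12 12  9  5  4  4  4
233 14 16 16 13 11  9  7 10 17 21 21 18 13 12 16 16 12  9  9  7  5  4  4  4
234 14 16 16 15 12  9  7  9 16 20 21 18 13 13 16 15 10  7  7  6  5  4  4  4
235 12 14 16 16 13 10  8  8 14 19 21 18 13 13 16 15  9  7  7  6  5  4  4  4
236 12 13 16 16 15 11  8  8 12 18 20 17 13 13 16 14  9  7  7  6  5  4  4  4
237 13 12 15 16 16 13  9  7 10 16 17 15 12 12 16 14 10  8  7  6  5  5  5  4
238 15 12 13 16 16 15 11  7  7 10 12 11  9 11 16 15 12 12  9  7  6  6  6  4
239 16 13 12 15 16 16 12  8  6  7  7  6  6 10 15 13 12 12 10  7  7  7  6  5
240 16 14 13 14 16 16 13  9  7  7  6  5  6  7  9  9 10 11  9  7  7  7  6  5
241 16 16 13 14 16 16 15 12  8  7  7  6  6  6  7  7  7  8  7  7  7  6  5  4
```

carry_out --pt "0 0 0.02 0 0 0" --pt "0 0 0.04 0 0 0" --pt "0 0 0.05 0 0 0" --pt "0 0 0.056 0 0 0" --pt "0 0 0.061 0 0 0" --pt "0 0 0.064 0 0 0" --pt "0 0 0.064 0 0 0"

```text
t: 56.45
tool_pos: [0.3908, 0.233, 0.0609]
orientation: [2.282, 2.159, 0.0]
force: [-0.0, 0.2, 0.0]
opening: 0.0262
gripper_force: 35.0
```

carry_out --pt "0 0 0.004 0 0 0" --pt "0 0 0.008 0 0 0" --pt "0 0 0.011 0 0 0" --pt "0 0 0.013 0 0 0" --pt "0 0 0.013 0 0 0"

```text
t: 57.08
tool_pos: [0.3906, 0.2329, 0.0476]
orientation: [-2.282, -2.159, 0.001]
force: [0.0, 1.1, -0.5]
opening: 0.0257
gripper_force: 35.0
```

carry_out --pt "0 0 0.002 0 0 0" --pt "0 0 0.004 0 0 0" --pt "0 0 0.006 0 0 0" --pt "0 0 0.007 0 0 0" --pt "0 0 0.007 0 0 0"

```text
t: 57.7
tool_pos: [0.3906, 0.2329, 0.0407]
orientation: [-2.282, -2.159, 0.0]
force: [0.2, 0.4, -0.5]
opening: 0.0259
gripper_force: 35.0
```

carry_out --pt "0 0 0.002 0 0 0" --pt "0 0 0.004 0 0 0" --pt "0 0 0.004 0 0 0"

```text
t: 58.08
tool_pos: [0.3905, 0.2328, 0.0365]
orientation: [-2.282, -2.159, 0.001]
force: [-0.1, -0.1, -0.2]
opening: 0.0255
gripper_force: 35.0
```

carry_out --pt "0 0 0.0005 0 0 0" --pt "0 0 0.0005 0 0 0" --pt "0 0 0.0005 0 0 0" --pt "0 0 -0.02 0 0 0" --pt "0 0 -0.07 0 0 0" --pt "0 0 -0.13 0 0 0" --pt "0 0 -0.15 0 0 0" --pt "-0.06 0.05 -0.15 0 0 0" --pt "-0.12 0.1 -0.15 0 0 0" --pt "-0.18 0.15 -0.15 0 0 0" --pt "-0.24 0.18 -0.15 0 0 0" --pt "-0.26 0.2 -0.15 0 0 0" --jaw 156

```text
t: 59.58
tool_pos: [0.568, -0.0264, 0.1869]
orientation: [2.282, 2.159, 0.001]
force: [1.8, -0.0, 0.0]
opening: 0.0361
gripper_force: 0.0
```

Run:
```python
from fit import *
S=robot.read_camera("side"); T=robot.read_camera("top")
print("\n".join(" ".join("%2d"%v for v in r) for r in S[174:204,178:226].mean(2).astype(int)//10))
print("\n".join("%d "%i+" ".join("%2d"%v for v in T[i,194:240].mean(1).astype(int)//10) for i in (201,203,205,216,218,220,228,229,230,231,232,233,234,235,236,237)))
go((.4683,.1324,.05))
```

```text
23 23 23 23 22 19 15 13 11 10  6  4  8 10  8  6  5  7  8  8  8  8  8  8  8  8  8  8 10 11  9  8  8  9  9  9  9  9  8  5  4  4  4  3  1  1  0  0
22 22 19 16 15 15 13 10 10 11  8  5  7  8  8  8  8  8  8  8  8  8  8  8  8  8  8  8 10 11 10  7  7  7  8 11 14 11  6  4  4  4  4  4  3  1  1  0
15 15 15 14 13 13 12  9  7  8  7  7  8  8  8  8  8  8  8  8  8  8  8  8  8  8  7  7  6  7  7  6 11 16 18 22 24 22 14  6  4  4  5  4  4  3  1  1
13 13 13 10  8  7  8  8  8  8  8  8  8  8  8  8  8  8  8  8  8  8  8  7  7  7  6  4  4  3  2  7 20 24 24 24 24 24 22 14  6  4  4  4  4  4  3  1
 9  8  8  8  8  8  8  8  8  8  8  8  8  8  8  8  8  8  8  8  7  9 11 13 12  5  2  2  1  1  2  6 15 22 24 24 24 24 24 22 14  6  4  4  4  4  4  3
 8  8  8  8  8  8  8  8  8  8  8  8  8  8  8  8  7  7  8 12 15 17 20 23 22 14  3  2  2  2  3  6 10 17 23 24 24 24 24 24 22 14  5  4  4  4  4  4
 9  7  8  8  8  8  8  8  8  8  8  8  8  7  7  6  5  4  8 21 24 24 24 24 24 22 11  3  2  2  2  3  9 12 18 23 24 24 24 24 24 22 13  5  4  4  4  4
 9  8  7  8  8  8  8  8  8  7  7  7  6  4  3  2  2  2  6 18 24 24 24 24 24 24 22 12  3  2  2
[... 5003 characters left out ...]
20 20 20 20 17 14 12 12 12 12 11 10  8  5  4  3  3  2  2  2  2
235 12  9  5  9 15 17 18 20 20 20 20 20 20 20 20 20 20 20 20 20 20 20 20 20 20 20 20 21 20 16 13 12 12 12 12 11 10  8  5  4  4  3  2  2  2  2
236 12  9  5  9 14 14 15 17 18 18 18 18 18 18 18 19 19 19 19 19 19 19 19 19 19 19 19 19 19 15 12 12 12 12 12 11 10  8  5  4  4  3  2  2  2  2
237 12  9  5  6  8  8  8  9 10 12 13 13 13 13 14 13 13 13 14 15 14 13 13 14 15 15 14 14 14 12 11 11 11 11 11 10 10  8  5  5  4  3  3  3  3  2
t 59.67 tcp [569.  -29.7 186.1] F [-0.8  0.4 -0.6] open 0.0360 gf 0.0
toolx [ 0.06   0.998 -0.002] y [ 0.998 -0.06  -0.   ] z [-0.    -0.002 -1.   ] q [-0.14  0.07  1.62 -0.    1.46 -0.08]
[ 156.  -110.3  135.8]
```

All three bars show the same slope and spacing in both views, so they're seated. Next, grip the knob and push home.

carry_out --pt "0.05 -0.035 0 0 0 0" --pt "0.1 -0.07 0 0 0 0" --pt "0.14 -0.1 0 0 0 0" --pt "0.156 -0.1103 0.02 0 0 0" --pt "0.156 -0.1103 0.06 0 0 0" --pt "0.156 -0.1103 0.09 0 0 0" --pt "0.156 -0.1103 0.095 0 0 0" --pt "0.156 -0.1103 0.095 0 0 0" --pt "0.156 -0.1103 0.095 0 0 0" --jaw 140

```text
t: 60.8
tool_pos: [0.4669, 0.1375, 0.0933]
orientation: [2.281, 2.158, 0.003]
force: [-0.8, -0.5, 1.3]
opening: 0.0418
gripper_force: 0.0
```

Run:
```python
from h import *
go((.4683,.1324,.05),(1,-.055))
```

```text
t 60.80 tcp [466.9 137.5  93.3] F [-0.8 -0.5  1.3] open 0.0418 gf 0.0
toolx [0.056 0.998 0.   ] y [ 0.998 -0.056  0.002] z [ 0.002  0.    -1.   ] q [ 0.18 -0.08  1.94 -0.    1.28  0.24]
[-5.   1.6 43.3] [ 0.1 -0.  -0. ] [ -0.   -0.2 180. ]
```

carry_out --pt "-0.005 0.0015 0.01 0 0 0" --pt "-0.005 0.0015 0.03 0 0 0" --pt "-0.005 0.0015 0.042 0 0 0" --pt "-0.005 0.0015 0.042 0 0 0"

```text
t: 61.3
tool_pos: [0.466, 0.1321, 0.0487]
orientation: [-2.281, -2.158, 0.003]
force: [-0.2, 0.5, -0.8]
opening: 0.0422
gripper_force: 0.0
```

carry_out --pt "0 0 0 0 0 0" --pt "0 0 0 0 0 0" --pt "0 0 0 0 0 0" --pt "0 0 0 0 0 0" --jaw 255 --force 30

```text
t: 61.8
tool_pos: [0.4686, 0.1324, 0.0506]
orientation: [2.28, 2.158, 0.004]
force: [5.9, 0.1, -3.5]
opening: 0.017
gripper_force: 30.0
```

carry_out --pt "0.01 0 0 0 0 0" --pt "0.025 0 0 0 0 0" --pt "0.04 0 0 0 0 0" --pt "0.05 0 0 0 0 0" --pt "0.05 0 0 0 0 0"

```text
t: 62.42
tool_pos: [0.4716, 0.1831, 0.0506]
orientation: [2.28, 2.158, 0.006]
force: [8.2, 0.6, -4.4]
opening: 0.017
gripper_force: 29.9
```

carry_out --pt "0.015 0 0 0 0 0" --pt "0.03 0 0 0 0 0" --pt "0.045 0 0 0 0 0" --pt "0.06 0 0 0 0 0" --pt "0.075 0 0 0 0 0" --pt "0.083 0 0 0 0 0" --pt "0.088 0 0 0 0 0" --pt "0.09 0 0 0 0 0" --pt "0.09 0 0 0 0 0"

```text
t: 63.55
tool_pos: [0.477, 0.2713, 0.0506]
orientation: [2.279, 2.156, 0.004]
force: [9.0, -4.8, -2.4]
opening: 0.017
gripper_force: 30.1
```

carry_out --pt "0.001 0 0 0 0 0" --pt "0.002 0 0 0 0 0" --pt "0.0025 0 0 0 0 0" --pt "0.0025 0 0 0 0 0"

```text
t: 64.05
tool_pos: [0.477, 0.2715, 0.0506]
orientation: [2.279, 2.154, -0.001]
force: [7.5, -16.5, 2.7]
opening: 0.0166
gripper_force: 30.2
```

carry_out --pt "0.001 0 0 0 0 0" --pt "0.002 0 0 0 0 0" --pt "0.002 0 0 0 0 0"

```text
t: 64.42
tool_pos: [0.477, 0.2716, 0.0506]
orientation: [2.278, 2.153, -0.006]
force: [5.0, -25.2, 6.9]
opening: 0.0168
gripper_force: 30.3
```

carry_out --pt "-0.004 0 0 0 0 0" --pt "-0.004 0 0 0 0 0" --pt "-0.004 0 0 0 0 0" --pt "-0.004 0 -0.03 0 0 0" --pt "-0.004 0 -0.08 0 0 0" --pt "-0.004 0 -0.125 0 0 0" --jaw 145

```text
t: 65.18
tool_pos: [0.4743, 0.2731, 0.1763]
orientation: [-2.281, -2.16, -0.0]
force: [0.5, 0.9, 0.5]
opening: 0.0401
gripper_force: 0.0
```

carry_out --pt "0.02 -0.01 0 0 0 0" --pt "0.06 -0.03 0 0 0 0" --pt "0.1 -0.05 0 0 0 0" --pt "0.1169 -0.0543 0 0 0 0" --pt "0.1169 -0.0543 0 0 0 0" --pt "0.1169 -0.0543 0.02 0 0 0" --pt "0.1169 -0.0543 0.045 0 0 0" --pt "0.1169 -0.0543 0.06 0 0 0" --pt "0.1169 -0.0543 0.06 0 0 0" --jaw 255

```text
t: 66.3
tool_pos: [0.4262, 0.3907, 0.1125]
orientation: [-2.283, -2.158, 0.006]
force: [0.1, -0.6, -0.2]
opening: 0.0002
gripper_force: 0.0
```

Run:
```python
from h import *
go((.4285,.3923,.108),(1,-.055))
robot.read_camera("top")
for n,z in(("pull_knob",.072),("lever_ball",.116)):
  for o in look("top",n):
    if o["conf"]>.3: print(n,round(o["conf"],2),np.round(o["pixel"],1),o["pixels"].sum(),np.round(plane("top",o["pixel"],z)*1000))
T=robot.read_camera("top")
# knob: dark blob near expected
print("\n".join("%d "%i+" ".join("%2d"%v for v in T[i,194:212].mean(1).astype(int)//10) for i in range(204,220)))
print(proj("top",[.4761,.2742,.072]),proj("top",[.4760,.2715,.072]))
```

```text
t 66.30 tcp [426.2 390.7 112.5] F [ 0.1 -0.6 -0.2] open 0.0002 gf 0.0
toolx [ 0.056  0.998 -0.003] y [ 0.998 -0.056 -0.003] z [-0.003 -0.002 -1.   ] q [ 0.65  0.15  1.66 -0.    1.33  0.71]
[1.7 2.2 4.5] [-0.2  0.2 -0.1] [  0.2   0.3 179.9]
pull_knob 0.58 [193.9 211. ] 81 [472. 304.  72.]
204 16 14 10 11 12 13 13 13 13 12 12 13 13 12 12 12 13 13
205 17 14 10 11 13 13 13 13 13 13 13 13 13 13 13 13 14 13
206 17 14 10 11 13 13 13 13 13 13 13 13 13 13 13 13 13 13
207 17 14 10 11 13 12 11 10 10 11 13 13 13 13 13 13 14 13
208 17 14 11 13 13 10  7  5  5  7 10 12 13 13 13 14 14 14
209 18 15 14 16 15 10  5  3  3  3  7 11 13 13 13 13 14 14
210 18 14 14 18 17 12  5  3  2  2  5 11 13 13 13 13 13 14
211 16 13 13 17 17 13  7  3  2  2  6 11 13 13 13 13 13 13
212 16 12  9 10 11  9  7  5  4  5  8 12 13 13 13 13 13 13
213 15 11  7  7  7  8  7  7  7  9 11 13 13 13 14 14 13 13
214 15 11  9  8  8  8  8  8  9 11 13 13 14 13 13 13 14 14
215 14 11 10  9  8  7  8  9 11 13 13 14 14 13 13 13 14 14
216 14 11 11  9  8  8  9 11 13 14 13 13 13 13 13 13 14 13
217 14 11 10 10  9 10 11 13 13 13 13 13 13 13 14 14 14 14
218 14 10 10 12 12 13 13 13 13 14 14 14 14 14 13 14 14 14
219 14 10 11 13 13 13 13 13 13 13 14 14 14 14 14 14 14 14
[202.06130679 209.81610281] [202.80526699 209.83435855]
```

carry_out --pt "0 0 0.007 0 0 0" --pt "-0.012 0 0.007 0 0 0" --pt "-0.02 0 0 0 0 0" --pt "-0.029 0 -0.01 0 0 0" --pt "-0.04 0 -0.019 0 0 0" --pt "-0.055 0 -0.026 0 0 0" --pt "-0.072 0 -0.03 0 0 0" --pt "-0.088 0 -0.029 0 0 0" --pt "-0.1 0 -0.026 0 0 0" --pt "-0.11 0 -0.021 0 0 0" --pt "-0.116 0 -0.018 0 0 0" --pt "-0.116 0 -0.018 0 0 0"

```text
t: 68.0
tool_pos: [0.4201, 0.2758, 0.132]
orientation: [-2.283, -2.158, 0.003]
force: [1.2, 1.3, -0.4]
opening: 0.0006
gripper_force: 0.7
```

carry_out --pt "-0.002 0 0.001 0 0 0" --pt "-0.004 0 0.003 0 0 0" --pt "-0.006 0 0.004 0 0 0" --pt "-0.006 0 0.004 0 0 0"

```text
t: 68.5
tool_pos: [0.4204, 0.2726, 0.1297]
orientation: [-2.28, -2.159, -0.005]
force: [-1.4, 10.7, 4.0]
opening: 0.0005
gripper_force: 5.8
```

Run:
```python
from h import *
T=robot.read_camera("top").astype(int);S=robot.read_camera("side").astype(int)
for c,I in(("top",T),("side",S)):
    m=(I[...,0]>130)&(I[...,1]<80)&(I[...,2]<80); m[:150]=0;m[:,:150]=0;m[:,250:]=0;m[240:]=0
    n,l,s,ce=cv2.connectedComponentsWithStats(m.astype(np.uint8))
    for k in range(1,n):
        if s[k,4]>3: print(c,np.round(ce[k],1),s[k,4],np.round(plane(c,ce[k],.13)*1000))
print(proj("top",[.4209,.2566,.13]),proj("side",[.4209,.2566,.13]))
```

```text
side [177.3 165. ] 21 [367. 292. 130.]
side [195.1 165.6] 17 [420. 255. 130.]
[204.67599448 224.69587519] [195.0641247 165.27852  ]
```

carry_out --pt "-0.001 0 0.001 0 0 0" --pt "-0.002 0 0.0015 0 0 0" --pt "-0.002 0 0.0015 0 0 0"

```text
t: 68.97
tool_pos: [0.4205, 0.2723, 0.1295]
orientation: [-2.278, -2.158, -0.01]
force: [-2.7, 16.4, 10.7]
opening: 0.0002
gripper_force: 8.5
```

carry_out --pt "0.004 0 -0.01 0 0 0" --pt "0.008 0 -0.04 0 0 0" --pt "0.03 0.03 -0.05 0 0 0" --pt "0.08 0.07 -0.05 0 0 0" --pt "0.095 0.08 -0.05 0 0 0" --pt "0.095 0.08 -0.05 0 0 0" --pt "0.095 0.08 -0.05 0 0 0"

```text
t: 69.85
tool_pos: [0.5044, 0.358, 0.1767]
orientation: [2.282, 2.159, -0.003]
force: [0.7, -0.4, 1.3]
opening: 0.0004
gripper_force: 0.0
```

Run:
```python
from h import *
go((.499,.3695,.0825),(1,-.055))
S=robot.read_camera("side").astype(int)
m=(S[...,0]>130)&(S[...,1]<80)&(S[...,2]<80); m[:150]=0;m[:,:150]=0;m[:,250:]=0;m[240:]=0
n,l,s,ce=cv2.connectedComponentsWithStats(m.astype(np.uint8)); print(np.round(ce[1:],1),s[1:,4])
```

```text
t 69.85 tcp [504.4 358.  176.7] F [ 0.7 -0.4  1.3] open 0.0004 gf 0.0
toolx [ 0.055  0.998 -0.002] y [ 0.998 -0.055 -0.001] z [-0.001 -0.002 -1.   ] q [ 0.53  0.2   1.48 -0.    1.46  0.59]
[11.3 -5.9 94.2] [-0.1  0.1 -0. ] [1.0e-01 1.0e-01 1.8e+02]
[[177.5 164.9]
 [195.3 165.9]
 [158.  196. ]
 [242.  227. ]] [23 16  1  1]
```

carry_out --pt "0.0113 -0.0059 0.02 0 0 0" --pt "0.0113 -0.0059 0.06 0 0 0" --pt "0.0113 -0.0059 0.085 0 0 0" --pt "0.0113 -0.0059 0.092 0 0 0" --pt "0.0113 -0.0059 0.094 0 0 0" --pt "0.0113 -0.0059 0.094 0 0 0" --pt "0.0113 -0.0059 0.094 0 0 0"

```text
t: 70.78
tool_pos: [0.5007, 0.3711, 0.0847]
orientation: [2.282, 2.159, 0.003]
force: [0.2, 0.6, 0.1]
opening: 0.0005
gripper_force: 0.0
```

carry_out --pt "0 0 0.002 0 0 0" --pt "0 0 0.004 0 0 0" --pt "0 0 0.005 0 0 0" --pt "0 0 0.0055 0 0 0" --pt "0 0 0.0055 0 0 0"

```text
t: 71.4
tool_pos: [0.5, 0.3706, 0.0781]
orientation: [2.282, 2.159, 0.0]
force: [-2.0, -0.8, 3.3]
opening: 0.0006
gripper_force: 1.7
```

carry_out --pt "0 0 0.0005 0 0 0" --pt "0 0 0.001 0 0 0" --pt "0 0 0.0013 0 0 0" --pt "0 0 0.0013 0 0 0" --pt "0 0 0.0013 0 0 0"

```text
t: 72.03
tool_pos: [0.5, 0.3706, 0.0773]
orientation: [2.282, 2.159, 0.0]
force: [-3.7, -3.5, 8.1]
opening: 0.0002
gripper_force: 4.2
```

carry_out --pt "0 0 0.0003 0 0 0" --pt "0 0 0.0005 0 0 0" --pt "0 0 0.0005 0 0 0" --pt "0 0 0.0005 0 0 0"

```text
t: 72.53
tool_pos: [0.5, 0.3707, 0.0772]
orientation: [2.282, 2.159, 0.0]
force: [-4.6, -3.7, 11.2]
opening: 0.0005
gripper_force: 5.7
```

carry_out --pt "0 0 -0.005 0 0 0" --pt "0 0 -0.04 0 0 0" --pt "0 0 -0.1 0 0 0" --pt "0 0 -0.14 0 0 0" --pt "0 0 -0.14 0 0 0" --pt "0 0 -0.14 0 0 0"

```text
t: 73.28
tool_pos: [0.4997, 0.3704, 0.215]
orientation: [-2.282, -2.159, 0.001]
force: [-1.1, 0.1, -0.3]
opening: 0.0002
gripper_force: 0.0
```

Run:
```python
from h import *
for c in("side","top"):
  robot.read_camera(c)
  for n,z in(("new_1",.018),("tested_1",.021)):
   for o in look(c,n):
    if o["conf"]>.3: print(c,n,round(o["conf"],2),np.round(o["pixel"]),o["pixels"].sum(),rect(o["pixels"],c,z))
st()
S=robot.read_camera("side").astype(int)
m=(S[...,0]>130)&(S[...,1]<80)&(S[...,2]<80); m[:150]=0;m[:,:150]=0;m[:,250:]=0;m[240:]=0
n,l,s,ce=cv2.connectedComponentsWithStats(m.astype(np.uint8)); print(np.round(ce[1:],1),s[1:,4])
```

```text
side tested_1 0.82 [287. 278.] 307 [ 440.1 -302.8  118.9   33.8  -86. ]
side tested_1 0.59 [303. 270.] 324 [ 495.9 -298.6  121.7   37.   -88.5]
top tested_1 0.69 [354. 215.] 199 [ 447.4 -290.   111.3   25.4  -86.2]
top tested_1 0.6 [353. 202.] 196 [ 502.3 -286.8  114.4   25.8  -86.9]
top tested_1 0.31 [361. 204.] 1402 [ 477.1 -305.3  174.8  151.2  -87. ]
t 73.58 tcp [499.4 370.3 214.7] F [-0.3 -0.1  0. ] open -0.0002 gf 0.0
toolx [ 0.055  0.998 -0.001] y [ 0.998 -0.055 -0.002] z [-0.002 -0.001 -1.   ] q [0.56 0.19 1.43 0.   1.52 0.61]
[[177.3 165. ]
 [195.3 165.9]
 [158.  196. ]
 [242.  227. ]] [21 16  1  1]
```

All bars are accounted for, the lever is locked and both keys have been pressed. Handing in.

```bash
python3 -c "
from plant import robot
print(robot.close_job())"
```

```text
the job is handed in; nothing more can be done
None
```

The job is handed in, every step done in the order asked: both tested bars lie flat in the tray, the three new bars are loaded, the lever is locked, and the start key was pressed last at 11 N. The second bar met the carriage with 41 N and was reseated, and the carriage's last 2–3 mm home were left to the lever, going by camera and feel.

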